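# Load the full bottle into the marked carousel compartment

## Task

Turn the slotted cover of the tilted sample carousel until its opening lies squarely over the compartment marked by the tab on the drum's rim. Of the three identical closed bottles in the tray only one is full: find it by lifting them, lower it (do not drop it) through the opening so that it stands on the floor of the marked compartment, and leave it there with the opening still over it. The two empty bottles must end standing upright in the tray where they stood, and nothing else on the bench is to be disturbed.

Things in the scene. Friction and masses are not known exactly. Their poses are not given: they have to be found in the camera images.
- stand: White stand of the sample carousel, foot 250 x 200 mm, fixed to the bench. Origin: middle of its underside, on the table. It carries a grey drum 240 mm across whose axis leans 30 degrees from vertical towards the stand's -x (towards the robot and somewhat to its left). The drum is held by a stiff brake (8 N m); do not turn it
- drum_centre (a point): Point on the drum's axis at the cover's top face, about 197 mm above the table. z axis: along the drum's axis, up out of it; x: radially towards the middle of the marked compartment. The drum has four equal 90-degree compartments 100 mm deep, parted by 4 mm radial walls; outer wall 4 mm, middle post 32 mm across
- compartment (a point): Point on the floor of the marked compartment, 73 mm from the drum's axis, midway between its radial walls. Axes as drum_centre (z out of the drum, x outwards). The mark is a plain grey tab, 20 mm wide and 30 mm high, standing out 33 mm from the drum's rim at the middle of this compartment
- compartment_mouth (a point): The compartment point moved 104 mm along z, to the level of the cover's top face. Axes as drum_centre
- cover_opening (a point): Middle of the cover's one opening, 73 mm from the axis, level with the cover's top face; z out of the drum, x outwards through the opening. The cover is a 4 mm white disc 244 mm across; the opening is a wedge, open at the rim, 84 mm wide here, ending at a hub of 28 mm radius. Lined up when this point meets compartment_mouth
- cover_handle (a point): Middle of the black bar handle on the cover, on the axis, 20 mm above the cover's top. Bar 70 mm long along this y (square to the opening), 16 mm thick along x, 36 mm high; z and x as cover_opening. The cover turns both ways, rubs with about 0.25 N m and stays where left; end stops lie only 1.2 rad past lined-up, so go the shorter way
- bottle_1_centre (a point): One of three identical closed opaque bottles: white body 60 mm across, shoulder 50 to 62 mm up, black cap 37 mm across from 62 to 96 mm up (grip here). Point on its axis half-way up, 48 mm above its underside; z up. Full: 0.36 to 0.48 kg, empty: 0.11 to 0.15 kg; only lifting tells which, the numbers mean nothing
- bottle_2_centre (a point): Another of the three identical bottles, see bottle_1_centre
- bottle_3_centre (a point): Another of the three identical bottles, see bottle_1_centre
- tray: Fixed white tray 320 x 100 mm, long along its x, floor 4 mm thick and rim 14 mm high, in which the three bottles stand in a row about 98 mm apart. Origin: middle of its underside, on the table
- beaker: Bystander: glass beaker 72 mm across, 95 mm high; origin under its middle
- specimen_pot: Bystander: clear pot 52 mm across, 55 mm high; origin under its middle
- tip_box: Bystander: grey box 85 x 120 x 55 mm; origin under its middle
- pen: Bystander: black marker pen 132 mm long, lying along its x, 12 mm thick; origin under its middle
- wash_bottle: Bystander: white bottle 64 mm across, 160 mm high; origin under its middle
Mind the look-alikes: they are no part of the job. What is shaped like the part that bears bottle_3_centre but purple or red is not meant.

How it is judged:
By the outcome, as a careful person would: the job done as asked, in the order asked, and still so for the second after the job is handed in, with the robot touching nothing.
It also fails if it takes over 72 s, if anything falls off the work surface, if the arm or the gripper's body presses on something with over 40 N, if the wrist force passes 120 N, or if a joint passes its speed limit or range.

## Robot

A 6-joint arm with a two-finger parallel gripper is mounted at the origin on the work surface. World frame = base frame: x ahead of the robot, y to its left, z up, the work surface at z = 0. Lengths are in m, angles in degrees, forces in N, time in s.
With the tool pointing down it reaches from about 0.25 to 0.725 m from the base axis. Payload 9.7 kg.
Tool frame: the origin (TCP) lies at the very end of the fingers, on their centre line; the grasp point (between the pads) lies 19 mm behind it (bot.grip_point_offset is the z of the grasp point in the tool frame, in m); z points along the fingers, x is the direction in which the jaws open and shut, and the axes are right-handed (so a half turn about z gives the same grasp; the last joint's range is limited). The gripper opens to 85 mm and grips with 20 to 120 N. Pads are 22 mm wide; open, the fingers measure 114 mm over their backs; the gripper's body (76 mm by 85 mm) begins 54 mm behind the grasp point. The pads swing forward as they close: fully open they stand 13 mm farther back than shut.
Start: joints at [75.287, 4.979, 10.078, 95.1, 0, 90], TCP at [0.14, 0.532, 0.231] pointing down, gripper open.
Joint ranges: [-179.16, 179.16], [-48.56, 103.87], [-65.8, 70.77], [-126.05, 130.52], [-82.76, 87.17], [-180, 180]. Speed limits (degrees/s): [127.2, 127.2, 147.25, 180, 180, 180].

## Interface

Orientations are given as [roll, pitch, yaw] about the fixed x, y, z axes, in that order (R = Rz(yaw) Ry(pitch) Rx(roll)).
In Python, from workcell import get_obs, viewer, job_done, bot gives the robot as it stands.
- The arm moves only by the shell command python3 -m handwheel 'ROWS' [FORCE]. ROWS is JSON, a list of rows, each a list of 5 numbers: the closure, from 0 (fully open) to 1 (shut), then the shift along the world's x, y, z in m, then the turn about the world's z in degrees. A call has 1 to 5 rows; each row is the pose to reach, as a shift and turn from the pose measured when the call began; what a row does not reach only later rows make up. A row lasts 1/10 s, in which the tool goes at most 50 mm and 8.59 degrees, less where a joint would pass 70% of its speed; a pose out of reach is approached as far as the arm can. A call with a gripper value outside its range is refused whole. The fingers move at their own pace and stop on an object; FORCE is the grip in N (left out, the last holds). Time passes only in rows, so rows that repeat a pose let the fingers close. It gives the time, the measured TCP pose, the force and the opening at its end, in the units of the state.
- get_obs(): the state, without advancing time (a new reading comes with each control period).
- viewer.camera(name): name is "side" or "top"; returns a dict with "color" (384x512x3 uint8, blue, green, red), "K" (3x3 intrinsics, pixels), "origin" and "orientation" of the camera in the world. Camera axes: x right, y down, z forward; pixel columns grow to the right and rows downward; lengths in m; the calibration is good to about 2 mm. A picture is of the moment at which its call begins. There is no depth.
- job_done(): hands the job in, once; it reports no verdict.
The state is a dict: "time": time; "q": joint angles; "qd": joint speeds; "joint_efforts": joint torques, N m; "ee_pos": TCP position; "tcp_rot": TCP orientation; "wrist_force": force on the tool from outside, world axes, zero at the start; "torque": the same for the moment, N m; "opening": finger opening in m.
Only numpy, scipy, OpenCV 4.12 (cv2) and the standard library are available. Lean on these libraries where they do the work, as an engineer would, in place of code of your own. Each camera call takes 0.05 s, during which the arm holds its last target.

## Working session

There is one attempt and no reset: what is moved stays moved. The work goes in short steps, Python scripts to look and compute and a shell command to move; the robot and the scene stay as the last step left them, time stands still between calls to the robot, and variables do not carry over. Pictures are saved under pics/ and viewed, and the job is handed in when it is done.

```bash
ls; mkdir -p pics; python3 - <<'E'
from workcell import get_obs, viewer, bot
import cv2
o=get_obs(); print(o); print([a for a in dir(bot) if a[0]!='_'])
for n in("side","top"):
    c=viewer.camera(n); cv2.imwrite(f"pics/{n}0.png",c["color"]); print(n,c["K"],c["origin"],c["orientation"])
E
```

```text
pics
{'time': 0.0, 'q': array([ 7.52890303e+01,  5.01298694e+00,  1.00342741e+01,  9.50976377e+01,
       -1.90356342e-03,  9.00011500e+01]), 'qd': array([ 0.06012818,  0.00537037,  0.05437018, -0.16583725, -0.00834273,
        0.0663191 ]), 'joint_efforts': array([-6.87082365e-05, -5.20389891e+01,  4.64806366e+01,  1.62571081e-02,
        2.30131775e-05, -4.46050983e-07]), 'ee_pos': array([0.13962359, 0.53176134, 0.23056333]), 'tcp_rot': array([1.79998095e+02, 7.63504681e-02, 7.52878804e+01]), 'wrist_force': array([ 0.52315865,  0.07008066, -0.09017636]), 'torque': array([-0.00927292, -0.02871961, -0.00377056]), 'opening': 0.08540563542731448}
['PlanningError', 'grip_point_offset']
side [[376.50231051   0.         251.14799692]
 [  0.         376.50231051 190.87615621]
 [  0.           0.           1.        ]] [ 0.05397225 -0.44953884  0.67794154] [-125.88718633    0.37546529  -40.87518504]
top [[496.55695089   0.         254.55003228]
 [  0.         496.55695089 192.528645  ]
 [  0.           0.           1.        ]] [0.36919565 0.07861045 1.37331971] [-172.57966898   -0.23206374  -88.84281094]
```

View pics/side0.png

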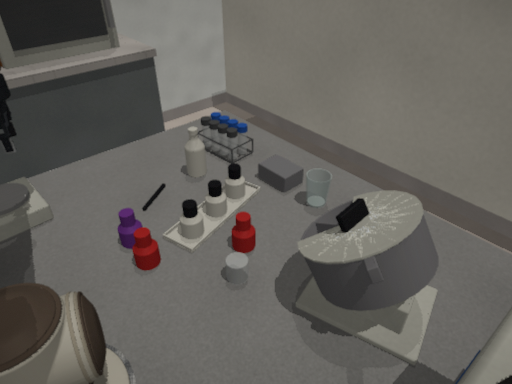

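View pics/top0.png

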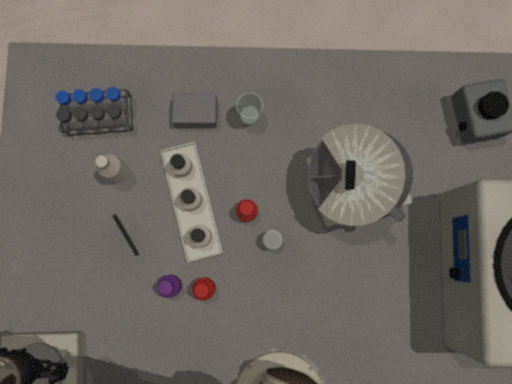

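```bash
cat > h.py <<'E'
import numpy as np, cv2
from scipy.spatial.transform import Rotation as R
from workcell import get_obs, viewer, bot
def rot(rpy): return R.from_euler('xyz',rpy,degrees=True).as_matrix()
def ray(c,uv):
    d=rot(c["orientation"])@np.linalg.inv(c["K"])@np.array([uv[0],uv[1],1.]); return np.array(c["origin"]),d/np.linalg.norm(d)
def onz(c,uv,z):
    o,d=ray(c,uv); return o+d*(z-o[2])/d[2]
def onplane(c,uv,p,n):
    o,d=ray(c,uv); return o+d*(np.dot(p-o,n)/np.dot(d,n))
def tri(c1,uv1,c2,uv2):
    o1,d1=ray(c1,uv1);o2,d2=ray(c2,uv2)
    s=np.linalg.lstsq(np.stack([d1,-d2],1),o2-o1,rcond=None)[0]
    a=o1+s[0]*d1;b=o2+s[1]*d2
    return (a+b)/2,np.linalg.norm(a-b)
def proj(c,P):
    q=c["K"]@(rot(c["orientation"]).T@(np.array(P)-c["origin"])); return q[:2]/q[2]
E
python3 - <<'E'
import cv2
t=cv2.imread("pics/top0.png");s=cv2.imread("pics/side0.png")
cv2.imwrite("pics/top_dr.png",cv2.resize(t[110:240,290:420],None,fx=4.5,fy=4.5,interpolation=cv2.INTER_CUBIC))
cv2.imwrite("pics/side_dr.png",cv2.resize(s[185:350,290:445],None,fx=3.6,fy=3.6,interpolation=cv2.INTER_CUBIC))
cv2.imwrite("pics/top_b.png",cv2.resize(t[130:310,90:290],None,fx=3.3,fy=3.3,interpolation=cv2.INTER_CUBIC))
E
```

```text
(no output)
```

View pics/top_dr.png

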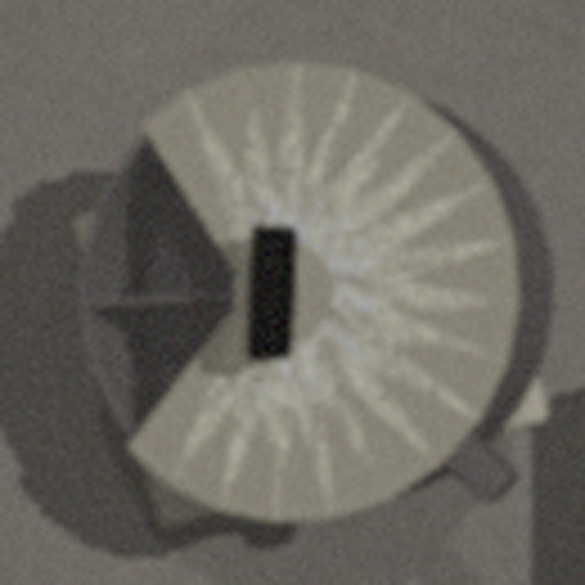

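View pics/side_dr.png

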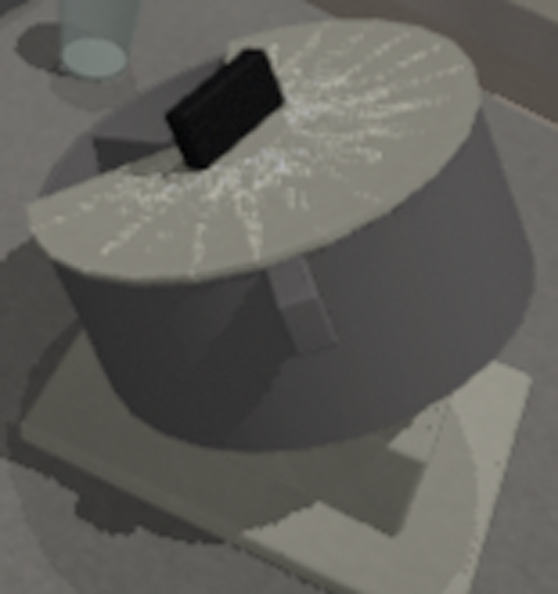

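View pics/top_b.png

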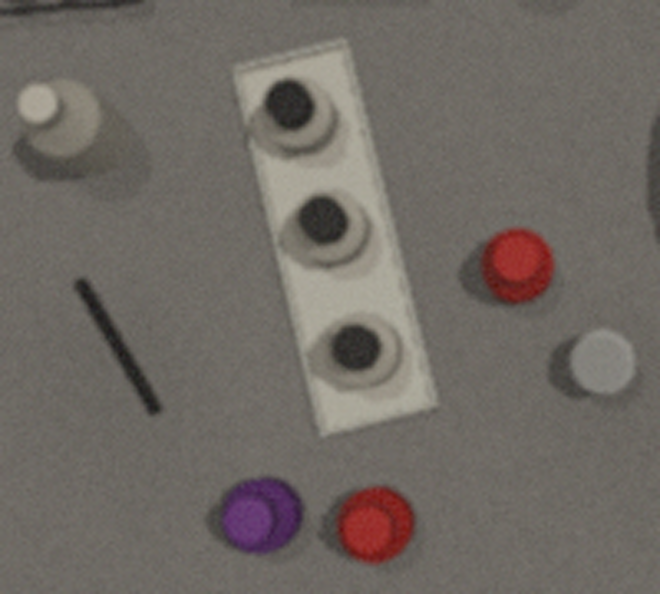

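Lists: candidates for "bottle": tray bottles with black caps, top view (178,162), (188,199), (198,237). Look-alikes are red (247,210), red (204,289), purple (169,287). White wash bottle (108,167). By the description the three in the tray are meant; the crop confirms black caps and white bodies. The tab is at top (398,213), and the opening faces image left (+y). Next I'll measure.

```bash
python3 - <<'E'
import cv2
t=cv2.imread("pics/top0.png");s=cv2.imread("pics/side0.png")
def up(im,x0,x1,y0,y1,f,n,step=10):
    g=cv2.resize(im[y0:y1,x0:x1],None,fx=f,fy=f,interpolation=cv2.INTER_CUBIC)
    g=cv2.convertScaleAbs(g,alpha=1.7)
    for x in range((x0+9)//10*10,x1,step):
        cv2.line(g,(int((x-x0+.5)*f),0),(int((x-x0+.5)*f),4),(0,255,255),1); cv2.putText(g,str(x),(int((x-x0)*f),14),0,.35,(0,255,255),1)
    for y in range((y0+9)//10*10,y1,step):
        cv2.line(g,(0,int((y-y0+.5)*f)),(4,int((y-y0+.5)*f)),(0,255,255),1); cv2.putText(g,str(y),(6,int((y-y0+.5)*f)+4),0,.35,(0,255,255),1)
    cv2.imwrite(n,g)
up(s,290,450,185,355,3.5,"pics/s1.png")
up(t,300,420,115,240,4.7,"pics/t1.png")
import numpy as np
for n,im,roi in(("top",t,(300,420,110,240)),("side",s,(290,445,185,300))):
    hsv=cv2.cvtColor(im,cv2.COLOR_BGR2HSV)
    m=((im.max(2)<38)).astype(np.uint8); 
    k,l,st,ce=cv2.connectedComponentsWithStats(m)
    for i in range(1,k):
        if st[i][4]>25: print(n,st[i],ce[i])
E
```

```text
top [478  92  30  27 618] [492.45469256 105.11812298]
top [459 121  10  11  72] [462.58333333 126.02777778]
top [346 161   9  28 206] [349.9368932 174.8592233]
top [494 219  18  91 545] [501.70642202 263.55779817]
top [449 267  12  13 116] [454.63793103 272.81034483]
top [   0  348   68   36 1065] [ 34.96995305 366.45915493]
top [269 368  38  10  90] [287.26666667 371.71111111]
top [  2 375  13   9  68] [  9.13235294 380.16176471]
side [   0    0  107   50 4165] [49.95966387 20.55798319]
side [  0  74  16  78 694] [  5.22478386 115.93083573]
side [229 163  11  16 155] [233.92903226 170.98064516]
side [208 181  13  16 177] [214.31638418 188.18079096]
side [143 184  22  26 102] [153.44117647 196.68627451]
side [336 199  32  33 581] [351.65748709 214.89845095]
side [183 200  14  18 212] [189.35849057 208.22169811]
side [ 95 312  10  63 174] [100.50574713 347.31034483]
side [498 376  14   8  61] [506.6557377  380.68852459]
```

View pics/s1.png

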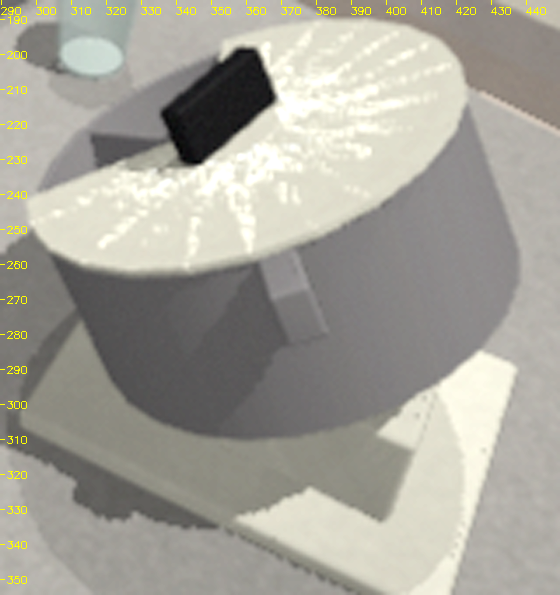

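View pics/t1.png

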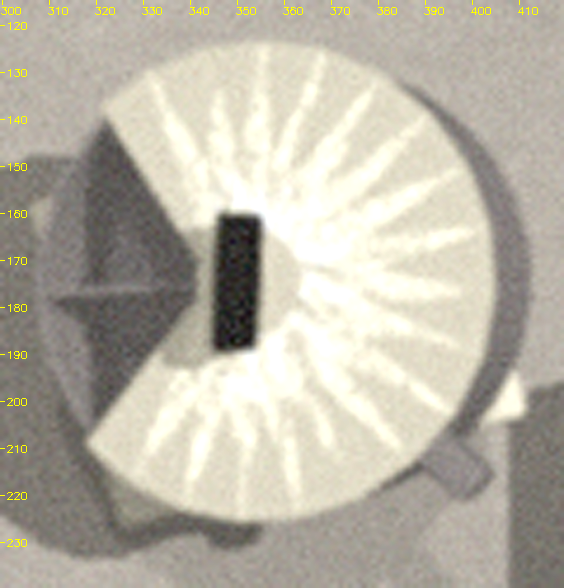

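```bash
python3 - <<'E'
from h import *
T=viewer.camera("top");S=viewer.camera("side")
import pickle; pickle.dump((T,S),open("cams.pkl","wb"))
prs={"open_near":((317.5,208.5),(297.8,243)),"open_far":((321,136.5),(353,197)),
"hand_top_a":((345.5,188),(336.5,216)),"hand_b":((355,188.5),(345,230.5)),
"hand_c":((346.5,160.5),(358,198.5)),"hand_d":((355.5,161),(368,213)),
"footR":((410,203),(434,289)),"footN":((322,226),(297,306)),
"tab_o1":((402,215),(375,270)),"tab_o2":((397,220.5),(368,271))}
for k,(a,b) in prs.items():
    p,e=tri(T,a,S,b); print(k,p.round(4),round(e,4))
for k,a,b in(("b1",(178,162),(234,171)),):
    pass
hs={}
im=T["color"]
m=((im.max(2)<60)).astype(np.uint8)
k,l,st,ce=cv2.connectedComponentsWithStats(m)
for i in range(1,k):
    if 60<st[i][4]<400: print(st[i],ce[i])
im=S["color"];m=((im.max(2)<60)).astype(np.uint8)
k,l,st,ce=cv2.connectedComponentsWithStats(m)
for i in range(1,k):
    if 60<st[i][4]<800: print(st[i],ce[i])
E
```

```text
open_near [ 0.4938 -0.082   0.1353] 0.0011
open_far [ 0.6694 -0.0848  0.1686] 0.0014
hand_top_a [ 0.5349 -0.1366  0.219 ] 0.0005
hand_b [ 0.5358 -0.1617  0.1989] 0.0031
hand_c [ 0.5986 -0.1373  0.2292] 0.0005
hand_d [ 0.6023 -0.163   0.2062] 0.0001
footR [ 0.5193 -0.3196  0.1882] 0.0496
footN [ 0.4629 -0.1163 -0.0101] 0.0094
tab_o1 [ 0.4726 -0.2658  0.2223] 0.0031
tab_o2 [ 0.4616 -0.257   0.2202] 0.0029
[ 60 108  12  21  69] [ 66.37681159 118.52173913]
[174 123  42   5 141] [194.24822695 125.21276596]
[171 155  14  14 140] [177.37857143 161.39285714]
[345 161  10  29 253] [349.77470356 174.88932806]
[182 190  13  13 125] [187.688 196.328]
[113 215  25  40 153] [125.39869281 234.5620915 ]
[191 229  14  13 123] [197.3495935  235.00813008]
[ 93 367  39  17 234] [111.18803419 376.76068376]
[  0 374  16  10 111] [  8.86486486 379.57657658]
[201 119  37  19 220] [218.70454545 127.88181818]
[205 148  36  31 264] [229.5        165.95075758]
[  6 160  27  21 132] [ 20.41666667 172.43181818]
[258 165  27  27 363] [271.19008264 178.56749311]
[208 180  14  17 196] [214.40816327 187.95408163]
[142 184  23  27 132] [153.34090909 197.0530303 ]
[316 199  53  34 728] [347.78708791 216.47252747]
[182 200  15  18 229] [189.3231441  208.31877729]
[292 306  60  30 413] [319.5472155  323.63922518]
[498 376  14   8  64] [506.5      380.640625]
```

```bash
python3 - <<'E'
from h import *
import pickle; T,S=pickle.load(open("cams.pkl","rb"))
for z in(0.0,0.012):
  for uv in((297,305.5),(340,326.5),(380,346.5),(437,289),(430,315),(419,350)): print(z,uv,onz(S,uv,z).round(4))
  for uv in((410,203),(405,204),(322,226),(345,226),(307,160),(309,152)): print("T",z,uv,onz(T,uv,z).round(4))
# rim points
rt=[(356,123.5),(333,129),(380,132.5),(396,150),(403.5,175),(400,195),(385,212),(365,222.5),(345,225),(328,218)]
rs=[(301,252),(312,259.5),(330,262),(355,259),(380,248.5),(400,236),(415,219),(420,205),(410,195.5),(395,192.5)]
from scipy.optimize import least_squares
def res(v,full=False):
    az,th=v[3],np.radians(30)
    n=np.array([np.sin(th)*np.cos(az),np.sin(th)*np.sin(az),np.cos(th)]);c=v[:3]
    r=[np.linalg.norm(onplane(C,p,c,n)-c)-.122 for C,L in((T,rt),(S,rs)) for p in L]
    return np.array(r)
f=least_squares(res,[.57,-.15,.19,np.radians(108)],loss='soft_l1',f_scale=.002)
print(f.x,np.degrees(f.x[3]));print((res(f.x)*1000).round(1))
E
```

```text
0.0 (297, 305.5) [ 0.4617 -0.123   0.    ]
0.0 (340, 326.5) [ 0.4903 -0.2166  0.    ]
0.0 (380, 346.5) [ 0.5135 -0.2958  0.    ]
0.0 (437, 289) [ 0.731  -0.2992  0.    ]
0.0 (430, 315) [ 0.6546 -0.3235  0.    ]
0.0 (419, 350) [ 0.5638 -0.3495  0.    ]
T 0.0 (410, 203) [ 0.5277 -0.3568  0.    ]
T 0.0 (405, 204) [ 0.5246 -0.3428  0.    ]
T 0.0 (322, 226) [ 0.4586 -0.1118  0.    ]
T 0.0 (345, 226) [ 0.4599 -0.1754  0.    ]
T 0.0 (307, 160) [ 0.6435 -0.0691  0.    ]
T 0.0 (309, 152) [ 0.6666 -0.0745  0.    ]
0.012 (297, 305.5) [ 0.4545 -0.1288  0.012 ]
0.012 (340, 326.5) [ 0.4826 -0.2207  0.012 ]
0.012 (380, 346.5) [ 0.5054 -0.2985  0.012 ]
0.012 (437, 289) [ 0.719  -0.3019  0.012 ]
0.012 (430, 315) [ 0.6439 -0.3257  0.012 ]
0.012 (419, 350) [ 0.5548 -0.3512  0.012 ]
T 0.012 (410, 203) [ 0.5263 -0.353   0.012 ]
T 0.012 (405, 204) [ 0.5233 -0.3391  0.012 ]
T 0.012 (322, 226) [ 0.4579 -0.1101  0.012 ]
T 0.012 (345, 226) [ 0.4592 -0.1732  0.012 ]
T 0.012 (307, 160) [ 0.6411 -0.0678  0.012 ]
T 0.012 (309, 152) [ 0.664  -0.0732  0.012 ]
[ 0.57148537 -0.15459781  0.19207821  1.84353828] 105.62696264473219
[ 1.  -0.7 -1.7 -1.4  2.2  4.1 -1.4 -2.4  1.1 -0.7 -3.  -0.3  1.4  3.2
 -1.4 -2.6 -3.2  2.4  1.  -2.3]
```

```bash
cat > cov.py <<'E'
from h import *
from scipy.optimize import least_squares
N=lambda az,th=np.radians(30):np.array([np.sin(th)*np.cos(az),np.sin(th)*np.sin(az),np.cos(th)])
def contour(im,roi,thr):
    x0,x1,y0,y1=roi; g=cv2.resize(cv2.GaussianBlur(im,(3,3),0)[y0:y1,x0:x1],None,fx=4,fy=4,interpolation=cv2.INTER_LINEAR)
    m=(g.min(2)>thr).astype(np.uint8)
    cs,_=cv2.findContours(m,cv2.RETR_EXTERNAL,cv2.CHAIN_APPROX_NONE); c=max(cs,key=cv2.contourArea)[:,0,:]
    return (c+.5)/4-.5+[x0,y0],m
E
python3 - <<'E'
from cov import *
import pickle; T,S=pickle.load(open("cams.pkl","rb"))
im=T["color"]; print(im[175,380],im[150,330],im[175,409],im[115,350],im[180,325])
c,m=contour(im,(300,420,110,235),105); cv2.imwrite("pics/m.png",m*255)
az=np.radians(106)
for z in(.192,.197):
  for azd in(100,106,112):
    n=N(np.radians(azd))
    P=np.array([onplane(T,p,np.array([.57,-.155,z]),n) for p in c[::3]])
    P0=np.array([.57,-.155,z]); ex=np.cross([0,0,1],n);ex/=np.linalg.norm(ex);ey=np.cross(n,ex)
    q=np.stack([(P-P0)@ex,(P-P0)@ey],1)
    def f(v): return np.hypot(q[:,0]-v[0],q[:,1]-v[1])-v[2]
    s=least_squares(f,[0,0,.122],loss='cauchy',f_scale=.0015)
    r=f(s.x); ok=abs(r)<.003
    print(z,azd,(P0+ex*s.x[0]+ey*s.x[1]).round(4),s.x[2].round(4),ok.mean().round(2),(r[ok].std()*1000).round(2))
E
```

```text
[145 158 160] [107 120 122] [68 72 75] [ 93 100 106] [48 53 58]
0.192 100 [ 0.5734 -0.1577  0.1939] 0.1223 0.65 1.23
0.192 106 [ 0.573  -0.1574  0.1938] 0.122 0.66 0.85
0.192 112 [ 0.5725 -0.1571  0.1937] 0.122 0.66 0.8
0.197 100 [ 0.5727 -0.1568  0.1983] 0.1218 0.65 1.24
0.197 106 [ 0.5722 -0.1565  0.1982] 0.1216 0.66 0.85
0.197 112 [ 0.5718 -0.1562  0.198 ] 0.1215 0.66 0.8
```

View pics/m.png

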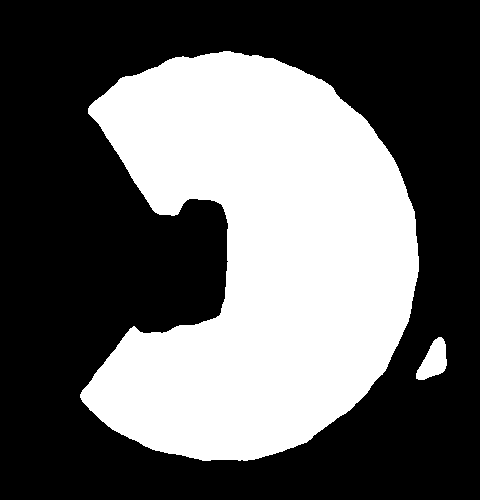

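```bash
python3 - <<'E'
from cov import *
import pickle; T,S=pickle.load(open("cams.pkl","rb"))
az=np.radians(107);n=N(az);C=np.array([.572,-.157,.197])
e=np.array([-np.sin(az),np.cos(az),0]);d=np.cross(e,n); print(n,e,d)
for uv in((322,137),(338,163),(320,208.7),(333.7,191.5)):
    p=onplane(T,uv,C,n)-C; x,y=p@e*1000,p@d*1000; print(uv,x.round(1),y.round(1),np.hypot(x,y).round(1),np.degrees(np.arctan2(y,x)).round(1))
for k,uv in(("bR",(402,215)),("bL",(397,220.5)),("inL",(385.5,213)),):
    p=onplane(T,uv,C-.015*n,n)-C; x,y=p@e*1000,p@d*1000; print(k,x.round(1),y.round(1),np.hypot(x,y).round(1),np.degrees(np.arctan2(y,x)).round(1))
for uv in((375.5,268.5),(368,272)):
    p=onplane(S,uv,C-.015*n,n)-C; x,y=p@e*1000,p@d*1000; print('S',x.round(1),y.round(1),np.hypot(x,y).round(1),np.degrees(np.arctan2(y,x)).round(1))
# bottles caps
for a,b in(((177.4,161.4),(233.9,171)),((187.7,196.3),(214.35,188.1)),((197.35,235),(189.34,208.25))):
    p,er=tri(T,a,S,b); print(p.round(4),er.round(4), onz(T,a,.10).round(4))
E
```

```text
[-0.14618585  0.47815238  0.8660254 ] [-0.95630476 -0.2923717   0.        ] [-0.25320132  0.82818421 -0.5       ]
(322, 137) -111.6 45.1 120.3 158.0
(338, 163) -37.0 25.8 45.1 145.1
(320, 208.7) 55.8 104.7 118.6 61.9
(333.7, 191.5) 25.8 57.5 63.0 65.9
bR 126.3 -79.2 149.1 -32.1
bL 135.4 -64.3 149.9 -25.4
inL 111.2 -44.0 119.6 -21.6
S 124.2 -76.0 145.6 -31.5
S 132.9 -66.2 148.5 -26.5
[0.6158 0.2821 0.0833] 0.0002 [0.6127 0.2794 0.1   ]
[0.5235 0.2518 0.082 ] 0.0009 [0.5217 0.2492 0.1   ]
[0.4232 0.2229 0.0817] 0.0005 [0.4226 0.2208 0.1   ]
```

```bash
python3 -m handwheel '[[0.3,0,0,0.05,0],[0.4,0.02,-0.03,0.09,0],[0.5,0.05,-0.07,0.1,0],[0.5,0.075,-0.115,0.1,0],[0.5,0.1,-0.16,0.1,0]]' 30
python3 -m handwheel '[[0.5,0.025,-0.04,0,0],[0.5,0.05,-0.08,0,0],[0.5,0.075,-0.12,0,0],[0.5,0.1,-0.16,0,0],[0.5,0.125,-0.2,0,0]]'
```

```text
time: 0.7
ee_pos: [0.2369, 0.3766, 0.3311]
tcp_rot: [180.0, 0.0, 75.3]
wrist_force: [1.2, -0.5, 1.2]
opening: 0.0428
time: 1.2
ee_pos: [0.3624, 0.1748, 0.3312]
tcp_rot: [180.0, -0.0, 75.3]
wrist_force: [1.6, 0.2, 0.3]
opening: 0.0428
```

```bash
python3 -m handwheel '[[0.5,0.025,-0.04,0,3],[0.5,0.05,-0.08,0,6],[0.5,0.075,-0.12,0,9],[0.5,0.1,-0.16,0,9],[0.5,0.125,-0.2,0,9]]'
python3 -m handwheel '[[0.5,0.025,-0.04,0,0],[0.5,0.05,-0.08,0,0],[0.5,0.08,-0.115,0,0],[0.5,0.08,-0.115,-0.03,0],[0.5,0.08,-0.115,-0.05,0]]'
python3 - <<'E'
from h import *
o=get_obs();print(o["q"].round(1),o["ee_pos"],o["tcp_rot"])
for n,r in(("top",(300,420,110,240)),("side",(270,450,130,300))):
    c=viewer.camera(n)["color"][r[2]:r[3],r[0]:r[1]]; cv2.imwrite(f"pics/{n}1.png",cv2.convertScaleAbs(cv2.resize(c,None,fx=3.5,fy=3.5,interpolation=cv2.INTER_CUBIC),alpha=1.5))
E
```

```text
time: 1.7
ee_pos: [0.488, -0.0273, 0.3312]
tcp_rot: [179.9, -0.0, 84.3]
wrist_force: [0.7, 0.4, 1.0]
opening: 0.0424
time: 2.2
ee_pos: [0.5693, -0.1439, 0.2782]
tcp_rot: [-179.9, -0.0, 84.2]
wrist_force: [-0.6, 0.5, 0.6]
opening: 0.0427
[-14.2  11.8  23.  101.3   0.   -8.4] [ 0.56932259 -0.14385515  0.27819653] [-1.79911679e+02 -4.26105590e-02  8.42150157e+01]
```

View pics/side1.png

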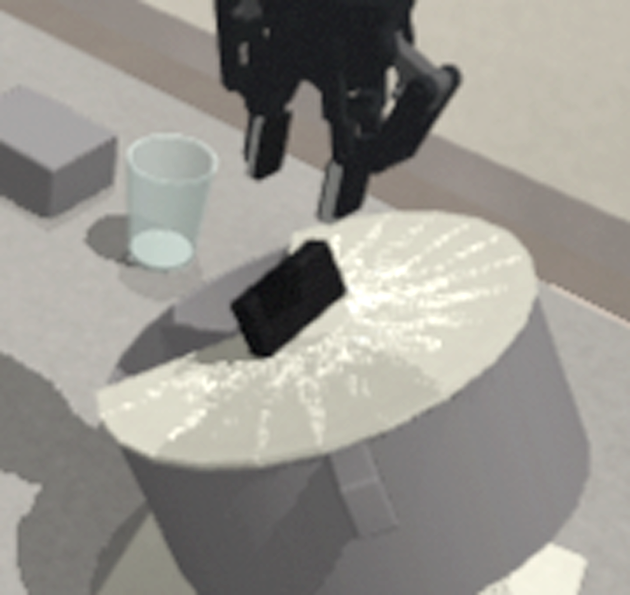

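View pics/top1.png

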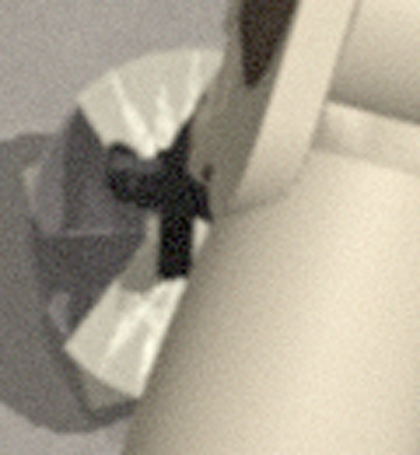

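```bash
python3 -m handwheel '[[0.5,-0.002,0.003,-0.03,0],[0.5,-0.002,0.003,-0.05,0],[0.5,-0.002,0.003,-0.06,0],[0.5,-0.002,0.003,-0.06,0]]'
python3 -m handwheel '[[0.7,0,0,0,0],[0.9,0,0,0,0],[1,0,0,0,0],[1,0,0,0,0],[1,0,0,0,0]]' 25
python3 - <<'E'
from h import *
o=get_obs();print(o["torque"])
for n,r in(("side",(270,450,130,300)),):
    c=viewer.camera(n)["color"][r[2]:r[3],r[0]:r[1]]; cv2.imwrite(f"pics/{n}2.png",cv2.convertScaleAbs(cv2.resize(c,None,fx=3.5,fy=3.5,interpolation=cv2.INTER_CUBIC),alpha=1.5))
E
```

```text
time: 2.7
ee_pos: [0.5651, -0.1392, 0.2177]
tcp_rot: [-179.7, -0.1, 84.3]
wrist_force: [0.0, 0.4, -0.6]
opening: 0.0428
time: 3.2
ee_pos: [0.5649, -0.1442, 0.2199]
tcp_rot: [-179.8, 0.5, 84.1]
wrist_force: [-4.1, -25.5, 0.5]
opening: 0.0191
[-5.27846561  0.76941829  0.01237177]
```

View pics/side2.png

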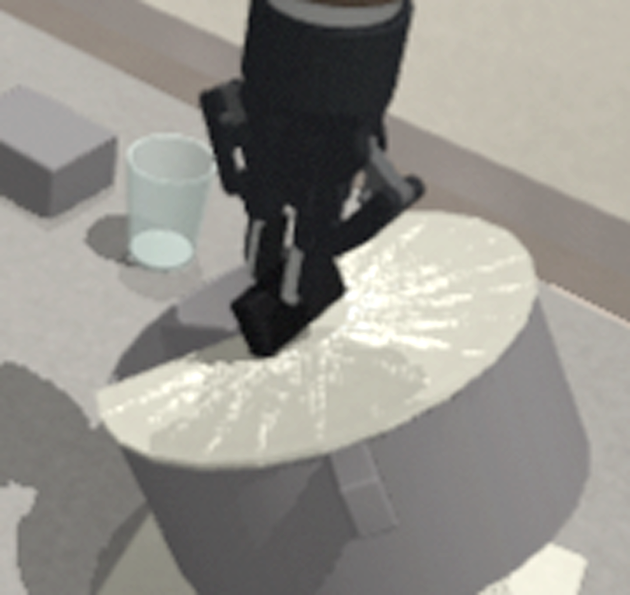

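```bash
python3 -m handwheel '[[1,0,-0.003,-0.001,0],[1,0,-0.003,-0.001,6],[1,0,-0.003,-0.001,12],[1,0,-0.003,-0.001,18],[1,0,-0.003,-0.001,24]]'
python3 -m handwheel '[[1,0,0,0,6],[1,0,0,0,12],[1,0,0,0,18],[1,0,0,0,24],[1,0,0,0,24]]'
python3 - <<'E'
from h import *
o=get_obs();print(o["torque"])
for n,r in(("side",(270,450,130,300)),):
    c=viewer.camera(n)["color"][r[2]:r[3],r[0]:r[1]]; cv2.imwrite(f"pics/{n}3.png",cv2.convertScaleAbs(cv2.resize(c,None,fx=3.5,fy=3.5,interpolation=cv2.INTER_CUBIC),alpha=1.5))
E
```

```text
time: 3.75
ee_pos: [0.5652, -0.1452, 0.2208]
tcp_rot: [-180.0, 0.3, 108.4]
wrist_force: [-1.9, 11.7, 3.6]
opening: 0.0182
time: 4.25
ee_pos: [0.5656, -0.1439, 0.2233]
tcp_rot: [179.8, 0.4, 132.7]
wrist_force: [-1.5, 7.1, 3.8]
opening: 0.017
[ 1.37193276  0.31131012 -0.26246366]
```

View pics/side3.png

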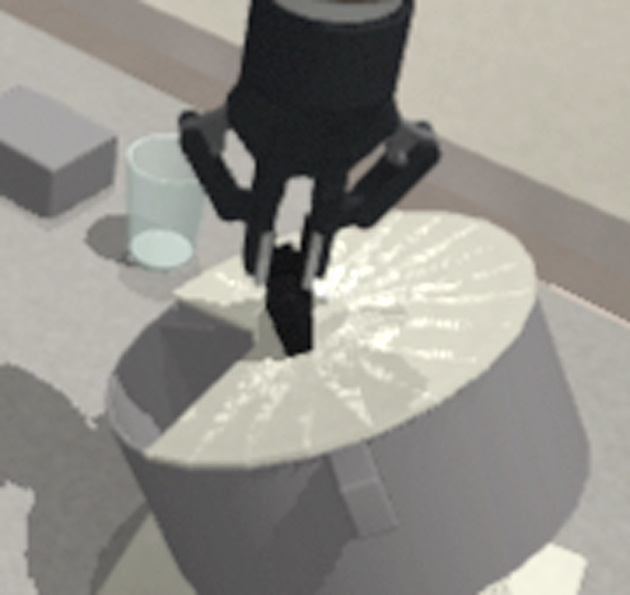

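Picture: the cover has turned with the gripper. Opening now faces the left/near side at about (190,380) in the crop, and the drum tab has not moved. I'll continue.

```bash
python3 -m handwheel '[[1,0,0,-0.002,6],[1,0,0,-0.003,12],[1,0,0,-0.003,18],[1,0,0,-0.003,24],[1,0,0,-0.003,30]]'
python3 -m handwheel '[[1,0,0,-0.001,6],[1,0,0,-0.001,12],[1,0,0,-0.001,18],[1,0,0,-0.001,24],[1,0,0,-0.001,30]]'
python3 -m handwheel '[[1,0,0,-0.001,6],[1,0,0,-0.001,12],[1,0,0,-0.001,18],[1,0,0,-0.001,24],[1,0,0,-0.001,28]]'
python3 - <<'E'
from h import *
o=get_obs();print(o["torque"],o["q"],o["tcp_rot"])
for n,r in(("side",(270,450,130,300)),):
    c=viewer.camera(n)["color"][r[2]:r[3],r[0]:r[1]]; cv2.imwrite(f"pics/{n}4.png",cv2.convertScaleAbs(cv2.resize(c,None,fx=3.5,fy=3.5,interpolation=cv2.INTER_CUBIC),alpha=1.5))
E
```

```text
time: 4.8
ee_pos: [0.5655, -0.1423, 0.2245]
tcp_rot: [179.6, 0.5, 162.8]
wrist_force: [-6.6, 8.9, 12.3]
opening: 0.0169
time: 5.3
ee_pos: [0.5642, -0.1409, 0.227]
tcp_rot: [179.5, 0.6, -166.9]
wrist_force: [-14.1, 7.1, 15.0]
opening: 0.0152
time: 5.8
ee_pos: [0.5619, -0.1412, 0.2286]
tcp_rot: [179.5, 0.4, -138.8]
wrist_force: [-18.5, -1.0, 10.4]
opening: 0.0138
[-0.45918686  3.89543386 -0.24010635] [ -14.42872352    9.2150918    14.43736139   95.398166      0.65532683
 -145.67079048] [ 179.48516093    0.44196996 -138.76092468]
```

View pics/side4.png

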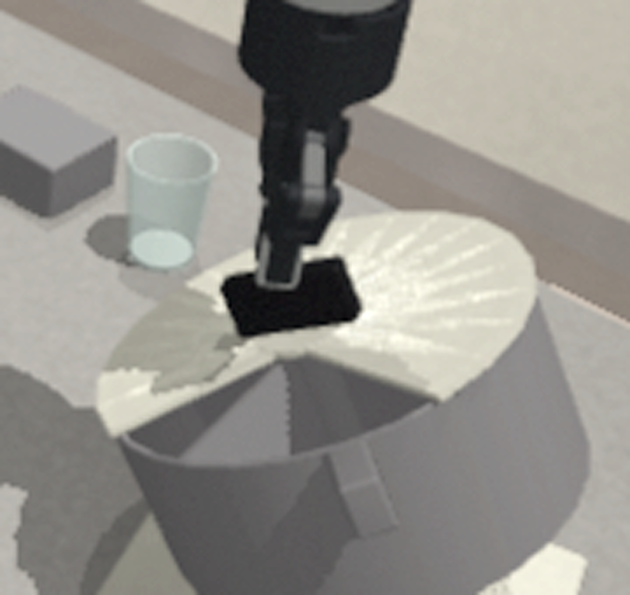

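```bash
cat > phi.py <<'E'
from cov import *
az=np.radians(107);n=N(az);C=np.array([.572,-.157,.197])
e=np.array([-np.sin(az),np.cos(az),0]);d=np.cross(e,n)
def pol(c,uv,h=0):
    p=onplane(c,uv,C-h*n,n)-C; x,y=p@e*1000,p@d*1000; return np.hypot(x,y).round(1),np.degrees(np.arctan2(y,x)).round(1)
E
python3 - <<'E'
from phi import *
import pickle; T,S=pickle.load(open("cams.pkl","rb"))
for uv in((305,254.0),(395,244.7),(351,231),(297.8,243),(353,197)): print(uv,pol(S,uv))
E
```

```text
(305, 254.0) (np.float64(119.9), np.float64(33.7))
(395, 244.7) (np.float64(130.6), np.float64(-50.8))
(351, 231) (np.float64(32.2), np.float64(-5.4))
(297.8, 243) (np.float64(121.1), np.float64(59.3))
(353, 197) (np.float64(115.2), np.float64(156.8))
```

```bash
python3 -m handwheel '[[0.6,0.002,0,0,0],[0.6,0.003,0,0.004,-8],[0.6,0.003,0,0.0,-15],[0.6,0.003,0,-0.008,-16],[0.6,0.003,0,-0.016,-16]]'
python3 -m handwheel '[[0.6,0,0,-0.002,0],[0.8,0,0,-0.002,0],[1,0,0,-0.002,0],[1,0,0,-0.002,0],[1,0,0,-0.002,0]]' 35
python3 -m handwheel '[[1,0,0,0,4],[1,0,0,0,8],[1,0,0,0,12],[1,0,0,0,16],[1,0,0,0,18]]'
python3 - <<'E'
from h import *
o=get_obs();print(o["torque"],o["q"],o["tcp_rot"])
for n,r in(("side",(270,450,130,300)),):
    c=viewer.camera(n)["color"][r[2]:r[3],r[0]:r[1]]; cv2.imwrite(f"pics/{n}5.png",cv2.convertScaleAbs(cv2.resize(c,None,fx=3.5,fy=3.5,interpolation=cv2.INTER_CUBIC),alpha=1.5))
E
```

```text
time: 6.35
ee_pos: [0.5652, -0.1413, 0.2129]
tcp_rot: [179.5, 0.5, -154.4]
wrist_force: [-0.1, -0.8, -0.3]
opening: 0.0341
time: 6.85
ee_pos: [0.5644, -0.1415, 0.2107]
tcp_rot: [179.5, 0.4, -154.4]
wrist_force: [-6.1, -1.7, -1.3]
opening: 0.016
time: 7.35
ee_pos: [0.5626, -0.1415, 0.2116]
tcp_rot: [179.4, 0.3, -136.3]
wrist_force: [-12.9, -0.6, 6.8]
opening: 0.0155
[-0.53443927  3.29078083 -0.86829799] [ -14.38135993    9.18524145   12.50963834   93.68991553    0.53993529
 -148.07628476] [ 179.40424782    0.2649753  -136.30817505]
```

View pics/side5.png

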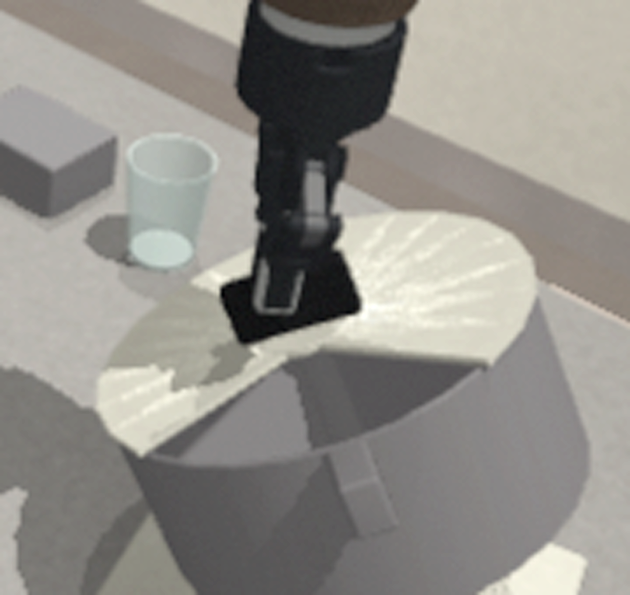

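```bash
python3 - <<'E'
from phi import *
import pickle; T,S=pickle.load(open("cams.pkl","rb"))
for uv in((311.2,259.6),(409.7,233.7)): print(uv,pol(S,uv))
E
```

```text
(311.2, 259.6) (np.float64(125.2), np.float64(20.4))
(409.7, 233.7) (np.float64(129.3), np.float64(-65.6))
```

```bash
python3 -m handwheel '[[1,0.001,0,0,3],[1,0.001,0,0,6],[1,0.001,0,0,6],[0.6,0.001,0,0,6],[0.5,0.001,0,0.0,6]]'
python3 -m handwheel '[[0.5,0,0,0.02,0],[0.5,0,0,0.05,0],[0.5,0,0.02,0.1,0],[0.4,-0.02,0.07,0.12,0],[0.3,-0.04,0.12,0.12,0]]'
python3 -m handwheel '[[0.3,-0.02,0.045,0,0],[0.3,-0.04,0.09,0,0],[0.3,-0.06,0.135,0,0],[0.3,-0.07,0.18,0,0],[0.3,-0.08,0.22,0,0]]'
python3 - <<'E'
from h import *
o=get_obs();print(o["q"],o["tcp_rot"])
for n,r in(("side",(290,445,180,300)),("top",(290,420,110,240))):
    c=viewer.camera(n); 
    np.save(f"pics/{n}6.npy",c["color"])
    c=c["color"][r[2]:r[3],r[0]:r[1]]; cv2.imwrite(f"pics/{n}6.png",cv2.convertScaleAbs(cv2.resize(c,None,fx=4.5,fy=4.5,interpolation=cv2.INTER_CUBIC),alpha=1.5))
E
```

```text
time: 7.9
ee_pos: [0.5641, -0.1415, 0.212]
tcp_rot: [179.5, 0.3, -130.2]
wrist_force: [0.7, -0.6, -0.3]
opening: 0.042
time: 8.4
ee_pos: [0.5298, -0.033, 0.3339]
tcp_rot: [179.7, 0.5, -130.3]
wrist_force: [1.5, 0.8, 1.3]
opening: 0.0597
time: 8.9
ee_pos: [0.4491, 0.1892, 0.3346]
tcp_rot: [179.7, 0.6, -130.2]
wrist_force: [1.0, 0.2, -0.5]
opening: 0.0598
[  22.51865168   -0.33617936   16.38024997  106.27707004    0.55921319
 -117.2582257 ] [ 179.70411427    0.64668787 -130.22264832]
```

View pics/side6.png

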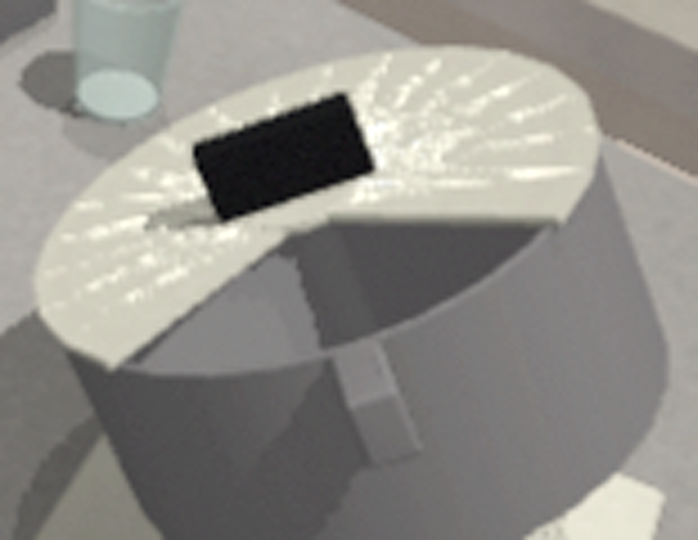

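View pics/top6.png

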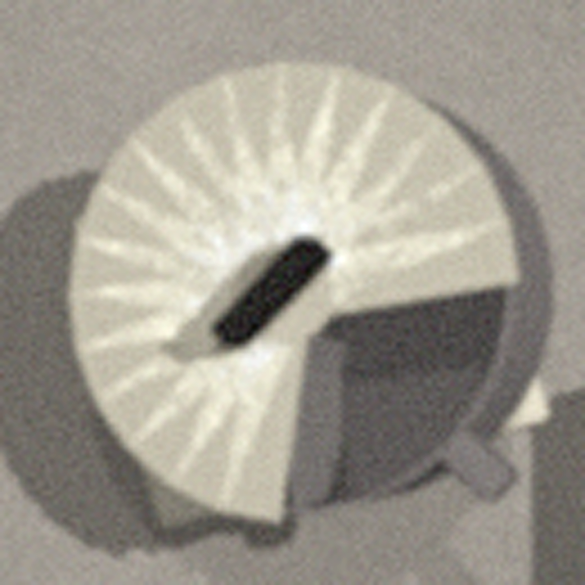

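```bash
python3 - <<'E'
from phi import *
import pickle; T,S=pickle.load(open("cams.pkl","rb"))
f=lambda x,y,x0,y0:(x0+x/4.5-.4,y0+y/4.5-.4)
for a in((519,287),(279,522),(305,335),(340,313)): print("T",a,pol(T,f(*a,290,110)))
for a in((113,366),(560,222)): print("S",a,pol(S,f(*a,290,180)))
a=[(234,341),(322,252)]
for h in (-.038,): print([pol(T,f(*q,290,110),h) for q in a])
p=[onplane(T,f(*q,290,110),C+.036*n,n)-C for q in a]; v=p[1]-p[0]; print("bar normal phi",np.degrees(np.arctan2(v@d,v@e))+90)
for a in((490,475),(457,437)): print("tab",pol(T,f(*a,290,110),.015))
E
```

```text
T (519, 287) (np.float64(123.5), np.float64(-72.4))
T (279, 522) (np.float64(124.1), np.float64(18.6))
T (305, 335) (np.float64(27.0), np.float64(-9.7))
T (340, 313) (np.float64(33.7), np.float64(-50.7))
S (113, 366) (np.float64(126.1), np.float64(15.7))
S (560, 222) (np.float64(128.1), np.float64(-71.8))
[(np.float64(30.2), np.float64(45.4)), (np.float64(37.8), np.float64(-102.1))]
bar normal phi -26.424585716874148
tab (np.float64(143.5), np.float64(-29.8))
tab (np.float64(117.9), np.float64(-31.2))
```

```bash
python3 - <<'E'
from phi import *
import pickle; T,S=pickle.load(open("cams.pkl","rb"))
f=lambda x,y,x0,y0:(x0+x/4.5-.4,y0+y/4.5-.4)
t=np.load("pics/top6.npy");s=np.load("pics/side6.npy")
for k,im,(x0,x1,y0,y1) in(("tt",t,(380,412,198,228)),("ts",s,(355,390,245,290))):
    g=cv2.resize(im[y0:y1,x0:x1],None,fx=16,fy=16,interpolation=cv2.INTER_CUBIC); g=cv2.normalize(g,None,0,255,cv2.NORM_MINMAX); cv2.imwrite(f"pics/{k}.png",g)
for h in(0.004,.01,.015):
    print(h,"S",[pol(S,f(*a,290,180),h) for a in((360,408),(402,388),(337,350),(378,340))])
E
```

```text
0.004 S [(np.float64(161.2), np.float64(-28.1)), (np.float64(158.0), np.float64(-33.8)), (np.float64(122.5), np.float64(-27.1)), (np.float64(125.0), np.float64(-34.1))]
0.01 S [(np.float64(152.5), np.float64(-27.9)), (np.float64(149.2), np.float64(-34.0)), (np.float64(113.1), np.float64(-26.7)), (np.float64(115.7), np.float64(-34.3))]
0.015 S [(np.float64(145.2), np.float64(-27.7)), (np.float64(141.9), np.float64(-34.2)), (np.float64(105.3), np.float64(-26.3)), (np.float64(107.9), np.float64(-34.6))]
```

View pics/tt.png

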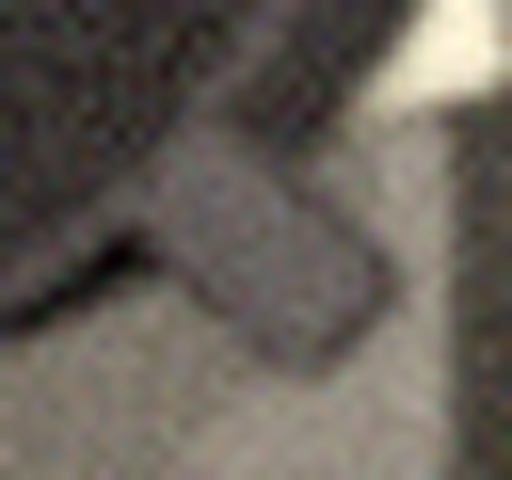

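View pics/ts.png

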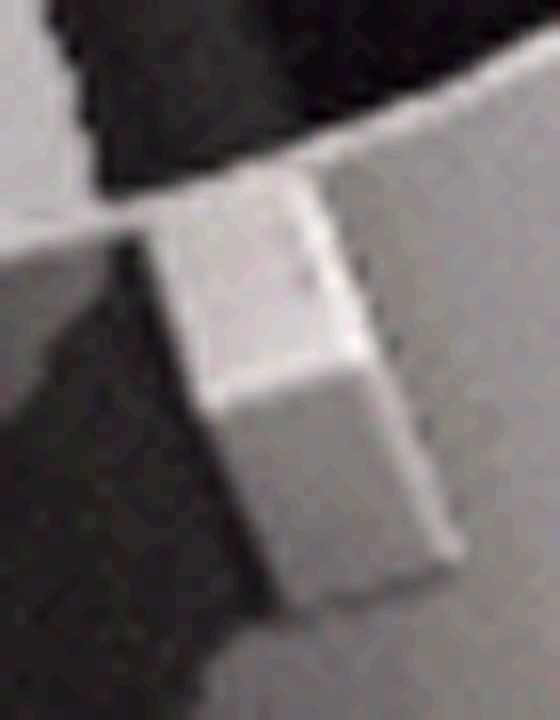

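```bash
python3 - <<'E'
from phi import *
import pickle; T,S=pickle.load(open("cams.pkl","rb"))
for h in (.006,.01): print(pol(S,(372.3,268.2),h),pol(T,(401.2,217.5),h),pol(T,(390.7,208.1),h),pol(T,(396,213),h))
p,er=tri(S,(372.3,268.2),T,(401,217.3)); print(p,er,(p-C)@n,np.degrees(np.arctan2((p-C)@d,(p-C)@e)),np.linalg.norm(p-C))
E
```

```text
(np.float64(155.2), np.float64(-29.9)) (np.float64(152.6), np.float64(-30.6)) (np.float64(120.5), np.float64(-30.6)) (np.float64(137.0), np.float64(-30.5))
(np.float64(149.4), np.float64(-29.8)) (np.float64(152.1), np.float64(-30.3)) (np.float64(120.0), np.float64(-30.2)) (np.float64(136.5), np.float64(-30.1))
[ 0.467173   -0.26246765  0.22743944] 0.001639663917706709 -0.008744059180142372 -30.112517226780444 0.15178499399293294
```

```bash
python3 -m handwheel '[[0.5,0.02,-0.045,0,-4],[0.5,0.04,-0.09,0,-9],[0.5,0.06,-0.135,0,-9],[0.5,0.08,-0.18,0,-9],[0.5,0.09,-0.225,0,-9]]' 60
python3 -m handwheel '[[0.55,0.01,-0.045,0,0],[0.55,0.025,-0.09,0,0],[0.55,0.026,-0.105,-0.03,0],[0.55,0.026,-0.105,-0.07,0],[0.55,0.026,-0.105,-0.105,0]]'
```

```text
time: 9.5
ee_pos: [0.54, -0.0363, 0.3339]
tcp_rot: [179.7, 0.7, -139.0]
wrist_force: [0.4, 1.1, -0.1]
opening: 0.0429
time: 10.0
ee_pos: [0.5662, -0.1427, 0.2272]
tcp_rot: [179.7, 0.7, -139.0]
wrist_force: [-0.3, 0.1, 1.1]
opening: 0.0388
```

```bash
python3 -m handwheel '[[0.55,-0.002,0.001,-0.01,0],[0.55,-0.002,0.001,-0.017,0],[0.8,-0.002,0.001,-0.017,0],[1,-0.002,0.001,-0.017,0],[1,-0.002,0.001,-0.017,0]]' 60
python3 -m handwheel '[[1,0,0,0,0],[1,0,0,0,2],[1,0,0,0,4],[1,0,0,0,6],[1,0,0,0,6]]'
python3 - <<'E'
from h import *
o=get_obs();print(o["torque"],o["tcp_rot"])
for n,r in(("side",(290,445,180,300)),):
    c=viewer.camera(n); 
    c=c["color"][r[2]:r[3],r[0]:r[1]]; cv2.imwrite(f"pics/{n}7.png",cv2.convertScaleAbs(cv2.resize(c,None,fx=4.5,fy=4.5,interpolation=cv2.INTER_CUBIC),alpha=1.5))
E
```

```text
time: 10.5
ee_pos: [0.5638, -0.1429, 0.211]
tcp_rot: [179.8, 0.6, -139.1]
wrist_force: [-2.5, -4.1, -3.3]
opening: 0.0166
time: 11.0
ee_pos: [0.563, -0.1427, 0.2112]
tcp_rot: [179.7, 0.5, -133.0]
wrist_force: [-5.8, 1.5, -4.5]
opening: 0.0173
[-0.26024448  1.76298014 -0.51701591] [ 179.65928658    0.50446114 -133.04518784]
```

View pics/side7.png

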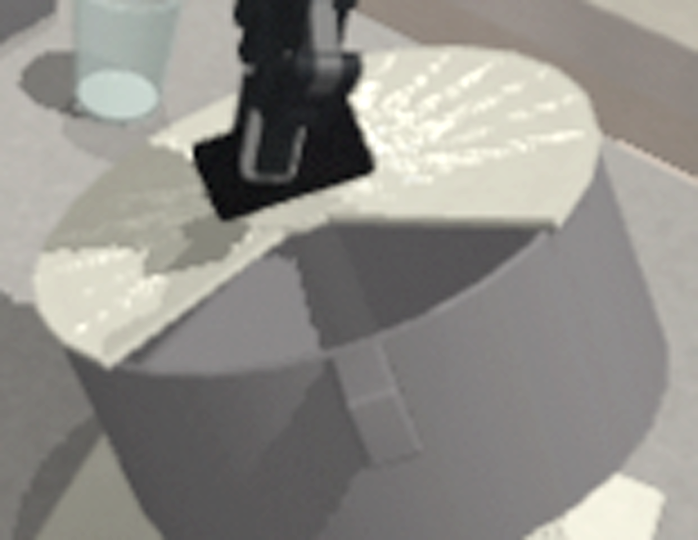

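```bash
python3 -m handwheel '[[1,0,0,0,2],[1,0,0,0,4],[1,0,0,0,5],[1,0,0,0,5]]'
python3 - <<'E'
from h import *
o=get_obs();print(o["torque"],o["tcp_rot"])
for n,r in(("side",(290,445,180,300)),):
    c=viewer.camera(n); 
    c=c["color"][r[2]:r[3],r[0]:r[1]]; cv2.imwrite(f"pics/{n}8.png",cv2.convertScaleAbs(cv2.resize(c,None,fx=4.5,fy=4.5,interpolation=cv2.INTER_CUBIC),alpha=1.5))
E
```

```text
time: 11.45
ee_pos: [0.5626, -0.143, 0.2113]
tcp_rot: [179.6, 0.4, -128.1]
wrist_force: [-3.3, -1.5, -4.9]
opening: 0.0171
[-1.01412851  1.87345094 -0.92308067] [ 179.63329734    0.43364111 -128.13912013]
```

View pics/side8.png

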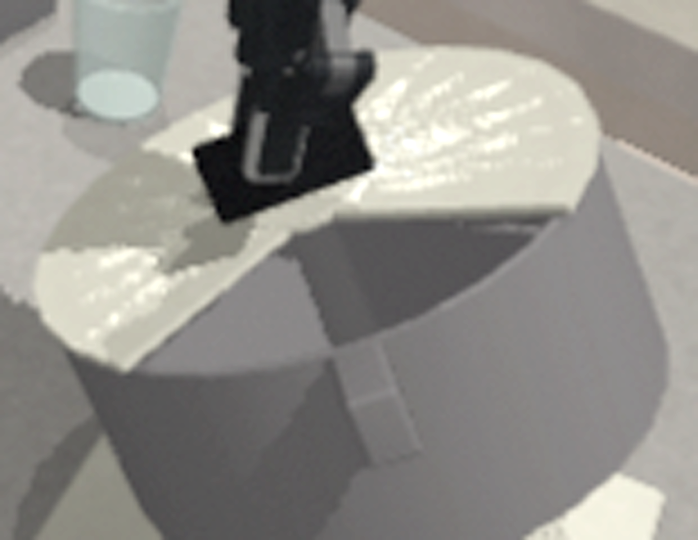

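```bash
python3 -m handwheel '[[0.7,0,0,0,0],[0.5,0,0,0.0,0],[0.5,0,0,0.01,0],[0.5,0,0,0.05,0],[0.5,0,0,0.1,0]]'
python3 -m handwheel '[[0.4,-0.01,0.045,0.03,0],[0.3,-0.02,0.09,0.03,0],[0.3,-0.03,0.135,0.03,0],[0.3,-0.04,0.18,0.03,0],[0.3,-0.05,0.23,0.03,0]]'
python3 -m handwheel '[[0.3,-0.02,0.04,0,0],[0.3,-0.03,0.08,0,0],[0.3,-0.04,0.12,0,0]]'
python3 - <<'E'
from phi import *
for n,r in(("side",(290,445,180,300)),("top",(290,420,110,240))):
    c=viewer.camera(n); 
    np.save(f"pics/{n}9.npy",c["color"])
    c=c["color"][r[2]:r[3],r[0]:r[1]]; cv2.imwrite(f"pics/{n}9.png",cv2.convertScaleAbs(cv2.resize(c,None,fx=4.5,fy=4.5,interpolation=cv2.INTER_CUBIC),alpha=1.5))
E
```

```text
time: 12.0
ee_pos: [0.5622, -0.1426, 0.312]
tcp_rot: [179.5, 0.4, -128.1]
wrist_force: [1.2, -0.2, 1.8]
opening: 0.0424
time: 12.5
ee_pos: [0.512, 0.0881, 0.3436]
tcp_rot: [179.6, 0.6, -128.2]
wrist_force: [0.9, -0.0, 0.3]
opening: 0.0598
time: 12.8
ee_pos: [0.4711, 0.2101, 0.3455]
tcp_rot: [179.7, 0.8, -128.1]
wrist_force: [1.0, 0.1, 0.2]
opening: 0.0596
```

View pics/side9.png

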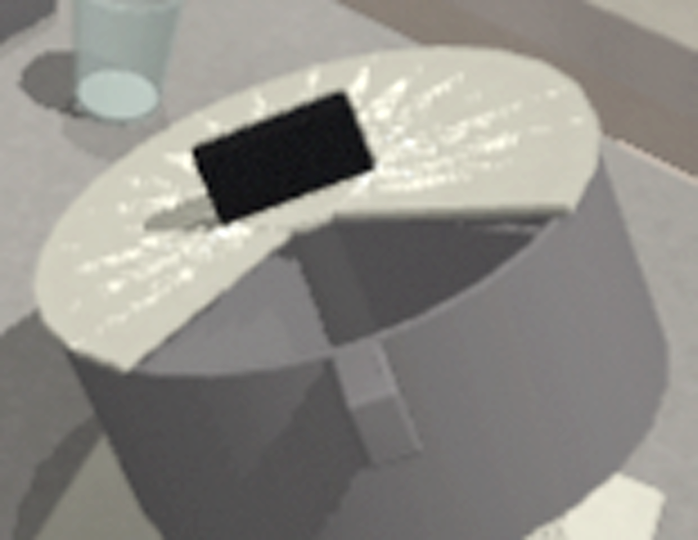

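View pics/top9.png

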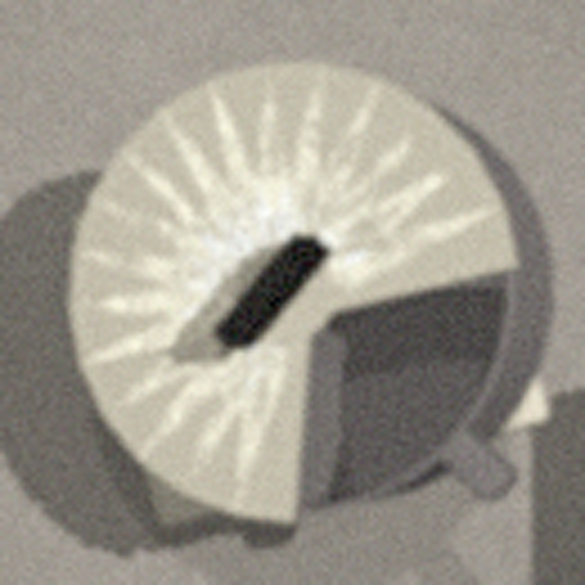

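```bash
python3 - <<'E'
from phi import *
import pickle; T,S=pickle.load(open("cams.pkl","rb"))
f=lambda x,y,x0,y0:(x0+x/4.5-.4,y0+y/4.5-.4)
for a in((518,267),(295,524)): print("T",a,pol(T,f(*a,290,110)))
for a in((125,371),(575,211)): print("S",a,pol(S,f(*a,290,180)))
p=[onplane(T,f(*q,290,110),C+.036*n,n)-C for q in ((236,340),(313,247))]; v=p[1]-p[0]; print("bar normal phi",np.degrees(np.arctan2(v@d,v@e))+90)
fl=C-104e-3*n
for ph in(-30.2,):
    r=np.cos(np.radians(ph))*e+np.sin(np.radians(ph))*d
    P=C+.073*r; F=P-.104*n; t=np.cross(n,r); print("r",r.round(3),"t",t.round(3),"mouth",P.round(4),"floor",F.round(4), "px floor T/S", proj(T,F).round(1),proj(S,F).round(1))
E
```

```text
T (518, 267) (np.float64(123.5), np.float64(-77.1))
T (295, 524) (np.float64(125.0), np.float64(14.6))
S (125, 371) (np.float64(127.6), np.float64(12.2))
S (575, 211) (np.float64(130.0), np.float64(-75.1))
bar normal phi -31.496228730735112
r [-0.699 -0.669  0.252] t [ 0.7   -0.569  0.432] mouth [ 0.521  -0.2059  0.2154] floor [ 0.5362 -0.2556  0.1253] px floor T/S [385.6 193.5] [381.4 285.6]
```

Cover opening now at about −31° against tab −30° (1° ≈ 1 mm): lined up. The tab is at top (396,213) and the rim corners at side (317,262) and (417,226). Next I'll weigh the bottles, nearest one (bottle_3) first.

```bash
python3 -m handwheel '[[0.15,-0.01,0.003,-0.03,-8],[0.15,-0.02,0.007,-0.07,-16],[0.15,-0.035,0.01,-0.11,-24],[0.15,-0.047,0.013,-0.14,-32],[0.15,-0.047,0.013,-0.16,-35]]' 30
python3 - <<'E'
from h import *
o=get_obs();print(o["q"].round(1),o["wrist_force"])
for n,r in(("side",(130,290,100,260)),("top",(90,250,130,280))):
    c=viewer.camera(n)["color"][r[2]:r[3],r[0]:r[1]]; cv2.imwrite(f"pics/{n}10.png",cv2.convertScaleAbs(cv2.resize(c,None,fx=3.7,fy=3.7,interpolation=cv2.INTER_CUBIC),alpha=1.5))
E
```

```text
time: 13.4
ee_pos: [0.4225, 0.2252, 0.1839]
tcp_rot: [179.6, 0.7, -163.1]
wrist_force: [-0.0, 1.1, -0.2]
opening: 0.0724
[ 27.9  -6.3  -6.3  89.1   0.2 -79. ] [-0.01986159  1.11236077 -0.15260439]
```

View pics/side10.png

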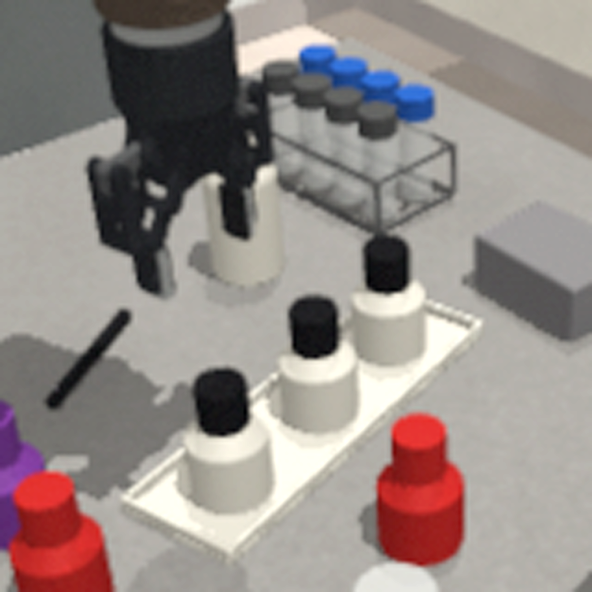

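Picture: the two fingers, (160,290) and (238,235) in the crop, straddle the near tray bottle's cap (220,395) with the jaws along the tray. I'll descend.

```bash
python3 -m handwheel '[[0.15,0,-0.002,-0.04,0],[0.15,0,-0.002,-0.08,0],[0.2,0,-0.002,-0.105,0],[0.3,0,-0.002,-0.115,0],[0.4,0,-0.002,-0.115,0]]' 30
python3 -m handwheel '[[0.6,0,0,0,0],[0.8,0,0,0,0],[1,0,0,0,0],[1,0,0,0,0]]' 30
python3 -m handwheel '[[1,0,0,0.01,0],[1,0,0,0.025,0],[1,0,0,0.025,0],[1,0,0,0.025,0],[1,0,0,0.025,0]]'
python3 -c "
from h import *
o=get_obs();print(o['wrist_force'],o['opening'])"
```

```text
time: 14.0
ee_pos: [0.4234, 0.2228, 0.0691]
tcp_rot: [179.6, 0.6, -162.8]
wrist_force: [-0.0, 0.5, -0.5]
opening: 0.0515
time: 14.4
ee_pos: [0.4244, 0.2233, 0.0711]
tcp_rot: [179.6, 0.8, -162.8]
wrist_force: [-1.0, -0.2, 7.7]
opening: 0.0356
time: 14.9
ee_pos: [0.4243, 0.2233, 0.0959]
tcp_rot: [179.6, 0.8, -162.8]
wrist_force: [1.1, 0.4, -0.9]
opening: 0.036
[ 1.06530292  0.42003275 -0.89701112] 0.0359702405151234
```

```bash
python3 -m handwheel '[[1,0,0,0,0],[1,0,0,0,0],[1,0,0,0,0]]'
python3 - <<'E'
from h import *
for n,r in(("side",(130,290,100,260)),):
    c=viewer.camera(n)["color"][r[2]:r[3],r[0]:r[1]]; cv2.imwrite(f"pics/{n}11.png",cv2.convertScaleAbs(cv2.resize(c,None,fx=3,fy=3,interpolation=cv2.INTER_CUBIC),alpha=1.5))
E
```

```text
time: 15.2
ee_pos: [0.4241, 0.2232, 0.0955]
tcp_rot: [179.6, 0.8, -162.8]
wrist_force: [-0.5, -0.3, -1.5]
opening: 0.0359
```

View pics/side11.png

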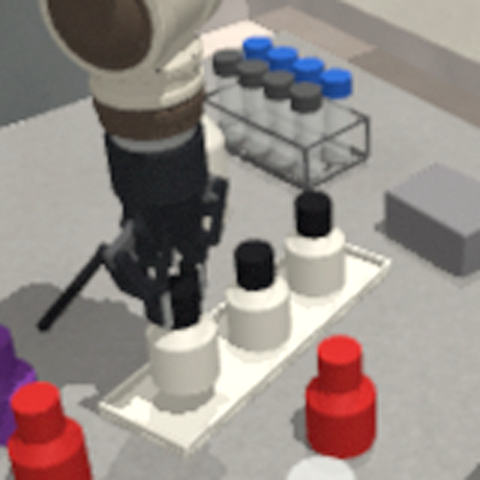

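Bottle lifted clear at (180,360) in the crop with about 1.2 N of weight, so it is empty. Setting it back and moving to the next.

```bash
python3 -m handwheel '[[1,0,0,-0.012,0],[1,0,0,-0.02,0],[1,0,0,-0.0245,0],[1,0,0,-0.0245,0]]'
python3 -m handwheel '[[0.7,0,0,0,0],[0.3,0,0,0,0],[0.15,0,0,0,0],[0.15,0,0,0.02,0],[0.15,0,0,0.06,0]]'
python3 -m handwheel '[[0.15,0.02,0.005,0.03,0],[0.15,0.06,0.018,0.03,0],[0.15,0.098,0.029,0.03,0],[0.15,0.098,0.029,-0.01,0],[0.15,0.098,0.029,-0.04,0]]'
python3 -m handwheel '[[0.15,0,0,-0.01,0],[0.3,0,0,-0.021,0],[0.5,0,0,-0.021,0],[0.8,0,0,-0.021,0],[1,0,0,-0.021,0]]'
python3 -m handwheel '[[1,0,0,0,0],[1,0,0,0.01,0],[1,0,0,0.024,0],[1,0,0,0.024,0],[1,0,0,0.024,0]]'
python3 -m handwheel '[[1,0,0,0,0],[1,0,0,0,0]]'
```

```text
time: 15.65
ee_pos: [0.4237, 0.2231, 0.0708]
tcp_rot: [179.6, 0.7, -162.8]
wrist_force: [0.1, 0.1, 0.1]
opening: 0.0359
time: 16.15
ee_pos: [0.4222, 0.2223, 0.1286]
tcp_rot: [179.7, 0.4, -162.8]
wrist_force: [0.9, 1.1, -0.0]
opening: 0.0728
time: 16.65
ee_pos: [0.5215, 0.2516, 0.0866]
tcp_rot: [179.7, 0.4, -162.9]
wrist_force: [-0.2, -0.8, -1.2]
opening: 0.0725
time: 17.15
ee_pos: [0.5218, 0.2518, 0.0669]
tcp_rot: [179.7, 0.5, -162.8]
wrist_force: [-0.4, 0.7, -3.8]
opening: 0.0359
time: 17.65
ee_pos: [0.5223, 0.252, 0.0918]
tcp_rot: [179.6, 0.6, -162.8]
wrist_force: [0.3, 0.1, -4.2]
opening: 0.0364
time: 17.85
ee_pos: [0.5221, 0.2519, 0.0914]
tcp_rot: [179.6, 0.5, -162.8]
wrist_force: [0.7, 0.7, -4.3]
opening: 0.0361
```

Bottle_2 weighs 4.2 N, so it is the full one. The tool can only point down and the compartment leans 30°, so I'll first let the bottle pivot 30° between the pads, using the fixed tray rim, and then insert it along the drum axis.

```bash
python3 -m handwheel '[[1,-0.002,0.007,-0.015,0],[1,-0.0044,0.0143,-0.023,0],[1,-0.0044,0.0143,-0.0255,0],[1,-0.0044,0.0143,-0.0255,0]]' 30
python3 -m handwheel '[[1,-0.0015,0.005,0.0,0],[1,-0.002,0.007,0.0,0],[1,-0.003,0.01,0.0,0]]' 30
python3 - <<'E'
from h import *
o=get_obs();print(o['torque'])
for n,r in(("side",(130,290,100,260)),):
    c=viewer.camera(n)["color"][r[2]:r[3],r[0]:r[1]]; cv2.imwrite(f"pics/{n}12.png",cv2.convertScaleAbs(cv2.resize(c,None,fx=3.7,fy=3.7,interpolation=cv2.INTER_CUBIC),alpha=1.5))
E
```

```text
time: 18.25
ee_pos: [0.5175, 0.2668, 0.0661]
tcp_rot: [179.7, 0.6, -162.8]
wrist_force: [-0.7, -0.7, 5.0]
opening: 0.036
time: 18.55
ee_pos: [0.515, 0.2763, 0.0673]
tcp_rot: [179.8, 0.7, -162.8]
wrist_force: [-1.2, -11.3, 14.8]
opening: 0.036
[-2.5789486   0.37829812  0.01826006]
```

View pics/side12.png

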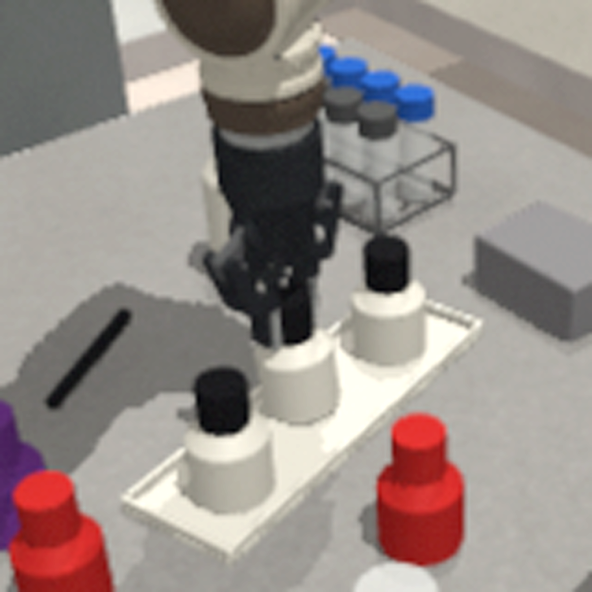

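Picture: the bottle (298,385 in the crop) rests against the far rim and the neighbours are untouched. Now the arc.

```bash
python3 -m handwheel '[[1,-0.0015,0.005,0.002,0],[1,-0.0027,0.009,0.003,0],[1,-0.0038,0.0125,0.003,0],[1,-0.005,0.016,0.004,0]]' 25
python3 -m handwheel '[[1,-0.0012,0.004,0.001,0],[1,-0.0024,0.008,0.001,0],[1,-0.0035,0.0115,0.001,0],[1,-0.0046,0.015,0.001,0]]' 25
python3 - <<'E'
from h import *
o=get_obs();print(o['torque'])
for n,r in(("side",(130,290,100,260)),):
    c=viewer.camera(n)["color"][r[2]:r[3],r[0]:r[1]]; cv2.imwrite(f"pics/{n}13.png",cv2.convertScaleAbs(cv2.resize(c,None,fx=3.7,fy=3.7,interpolation=cv2.INTER_CUBIC),alpha=1.5))
E
```

```text
time: 19.0
ee_pos: [0.5092, 0.2921, 0.0701]
tcp_rot: [179.9, 0.6, -162.8]
wrist_force: [1.0, -4.8, -4.4]
opening: 0.0359
time: 19.4
ee_pos: [0.504, 0.307, 0.0702]
tcp_rot: [180.0, 0.5, -162.8]
wrist_force: [0.6, -5.1, -3.8]
opening: 0.0363
[-1.2348846   0.04832202  0.01620866]
```

View pics/side13.png

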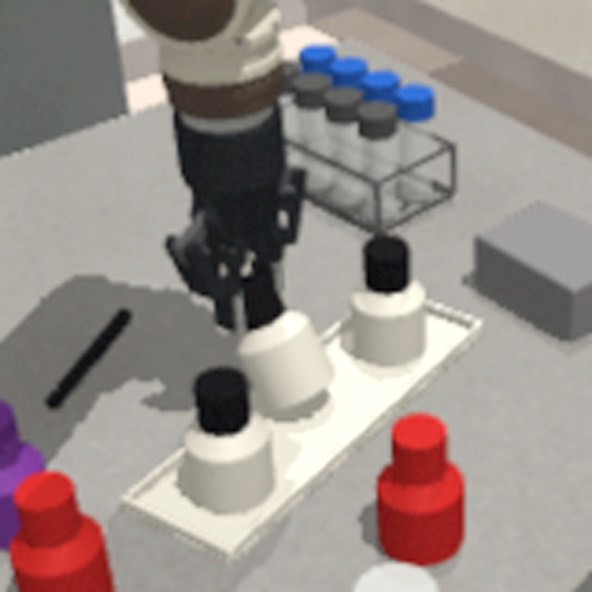

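```bash
python3 -m handwheel '[[1,-0.0012,0.004,-0.0005,0],[1,-0.0024,0.008,-0.001,0],[1,-0.0024,0.008,-0.001,0]]' 25
python3 -m handwheel '[[1,0,0,0,0],[1,0,0,0,0],[1,0,0,0.0,0],[1,0.001,-0.003,0.01,0],[1,0.001,-0.003,0.04,0]]' 100
python3 -m handwheel '[[1,0,0,0.04,0],[1,0,0,0.08,0],[1,0,0,0.12,0],[1,0,0,0.16,0],[1,0,0,0.2,0]]' 100
python3 - <<'E'
from h import *
o=get_obs();print(o['torque'],o['q'])
for n,r in(("side",(130,310,20,210)),("top",(90,270,90,260))):
    c=viewer.camera(n)["color"]; np.save(f"pics/{n}14.npy",c);c=c[r[2]:r[3],r[0]:r[1]]; cv2.imwrite(f"pics/{n}14.png",cv2.convertScaleAbs(cv2.resize(c,None,fx=3,fy=3,interpolation=cv2.INTER_CUBIC),alpha=1.5))
E
```

```text
time: 19.75
ee_pos: [0.5013, 0.3159, 0.069]
tcp_rot: [180.0, 0.5, -162.8]
wrist_force: [-0.4, -4.1, -2.4]
opening: 0.0356
time: 20.25
ee_pos: [0.5009, 0.3123, 0.107]
tcp_rot: [180.0, 0.2, -162.8]
wrist_force: [-0.1, -0.3, -4.0]
opening: 0.035
time: 20.75
ee_pos: [0.5005, 0.3125, 0.3097]
tcp_rot: [179.9, 0.3, -162.8]
wrist_force: [0.8, 1.0, -3.1]
opening: 0.035
[ 0.15314712 -0.08247461  0.01152936] [ 3.19434211e+01  1.32608179e+01  2.83667327e+01  1.04810377e+02
  7.27106007e-02 -7.52799104e+01]
```

View pics/side14.png

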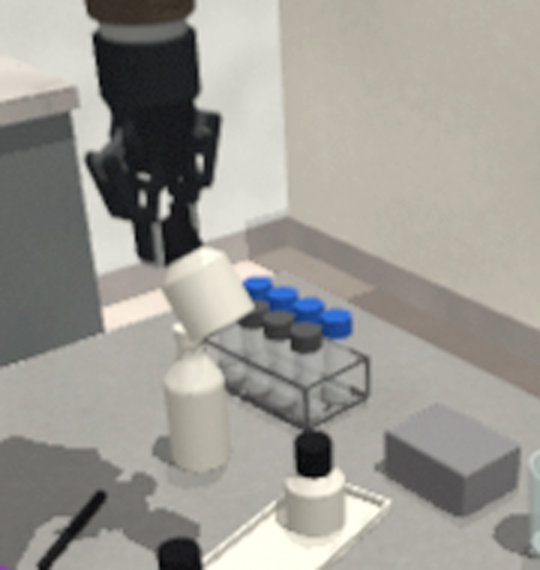

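View pics/top14.png

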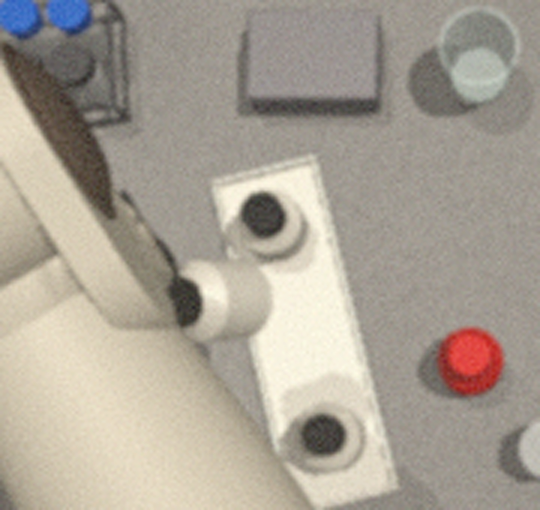

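```bash
python3 - <<'E'
from phi import *
import pickle; T,S=pickle.load(open("cams.pkl","rb"))
az=np.radians(17.2+90)
G=np.array([.5005,.3125,.3287])
for th in(22,26,30,34,38):
    t=np.radians(th);a=np.array([np.sin(t)*np.cos(az),np.sin(t)*np.sin(az),np.cos(t)])
    o=[]
    for C_,x0,y0 in((S,130,20),(T,90,90)):
        for h in(0,50): 
            q=(proj(C_,G+(h-82)/1000*a)-[x0,y0]+.5)*3; o.append(q.round(0))
    print(th,*o)
E
python3 - <<'E'
import cv2,numpy as np
a=np.load("pics/side14.npy");b=np.load("pics/top14.npy")
g=cv2.resize(a[95:140,175:225],None,fx=12,fy=12,interpolation=cv2.INTER_CUBIC);cv2.imwrite("pics/s15.png",cv2.convertScaleAbs(g,alpha=1.5))
g=cv2.resize(b[165:215,140:190],None,fx=11,fy=11,interpolation=cv2.INTER_CUBIC);cv2.imwrite("pics/t15.png",cv2.convertScaleAbs(g,alpha=1.5))
E
```

```text
22 [206. 329.] [183. 272.] [223. 311.] [187. 310.]
26 [211. 328.] [185. 271.] [229. 309.] [189. 309.]
30 [215. 326.] [187. 271.] [235. 306.] [192. 308.]
34 [220. 324.] [188. 270.] [241. 304.] [194. 307.]
38 [224. 322.] [190. 269.] [246. 302.] [196. 306.]
```

View pics/s15.png

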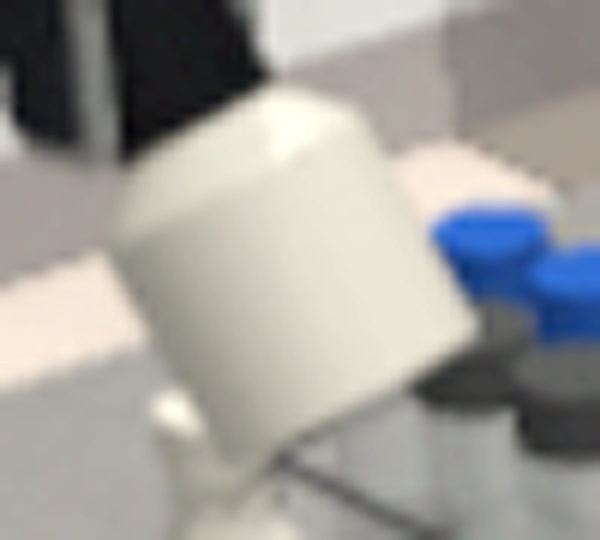

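View pics/t15.png

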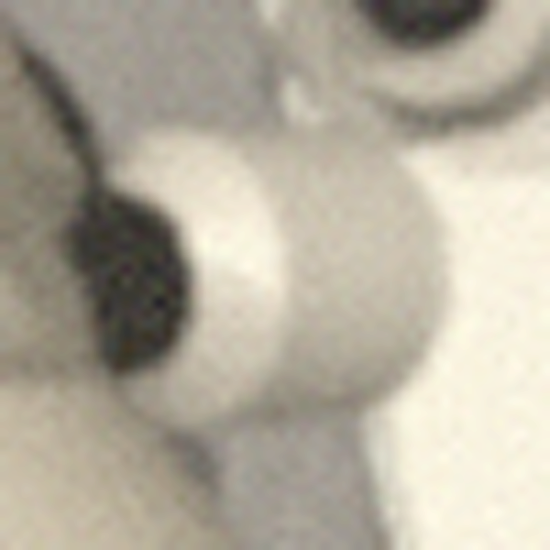

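```bash
python3 - <<'E'
from phi import *
import pickle; T,S=pickle.load(open("cams.pkl","rb"))
G=np.array([.5005,.3125,.3287])
p,er=tri(T,(169,189.2),S,(203.8,126.8)); print(p,er,np.linalg.norm(p-G),(G-p)/np.linalg.norm(p-G)); v=G-p; print(np.degrees(np.arctan2(np.hypot(v[0],v[1]),v[2])),np.degrees(np.arctan2(v[1],v[0])))
az=np.radians(107.2)
for th in (30,32):
    t=np.radians(th);a=np.array([np.sin(t)*np.cos(az),np.sin(t)*np.sin(az),np.cos(t)]);print(G-.082*a)
E
```

```text
[0.5179641  0.27028988 0.26092892] 0.0005957955866335001 0.08172887035783966 [-0.21368341  0.51646521  0.82921836]
33.981471559436024 112.47694019686165
[0.51262403 0.27333359 0.25768592]
[0.51334951 0.27098993 0.25916006]
```

Bottle held at about 32° lean toward the axis direction, with the bottom centre triangulated at (0.518, 0.270, 0.261). Both neighbours still stand. Now carrying it over.

```bash
python3 -m handwheel '[[1,0,-0.02,0,0],[1,0,-0.055,0,0],[1,0,-0.095,0,0],[1,0,-0.135,0,0],[1,0,-0.175,0,0]]' 100
python3 -m handwheel '[[1,0,-0.04,0,0],[1,0,-0.08,0,0],[1,0,-0.12,0,0],[1,0,-0.16,0,0],[1,0,-0.2,0,0]]'
python3 -m handwheel '[[1,0,-0.03,0,0],[1,-0.002,-0.06,0,0],[1,-0.003,-0.076,-0.01,0],[1,-0.003,-0.076,-0.018,0],[1,-0.003,-0.076,-0.018,0]]'
python3 - <<'E'
from h import *
o=get_obs();print(o['torque'],o['q'])
for n,r in(("side",(280,460,120,300)),("top",(280,430,100,250))):
    c=viewer.camera(n)["color"]; np.save(f"pics/{n}16.npy",c);c=c[r[2]:r[3],r[0]:r[1]]; cv2.imwrite(f"pics/{n}16.png",cv2.convertScaleAbs(cv2.resize(c,None,fx=3.3,fy=3.3,interpolation=cv2.INTER_CUBIC),alpha=1.5))
E
```

```text
time: 21.35
ee_pos: [0.5008, 0.1363, 0.3131]
tcp_rot: [179.7, 0.7, -162.8]
wrist_force: [0.3, -0.0, -3.6]
opening: 0.0346
time: 21.85
ee_pos: [0.4998, -0.0656, 0.3124]
tcp_rot: [179.7, 0.7, -162.8]
wrist_force: [0.2, 0.0, -3.7]
opening: 0.0348
time: 22.35
ee_pos: [0.4959, -0.1416, 0.2925]
tcp_rot: [179.5, 0.5, -162.8]
wrist_force: [0.9, 0.3, -4.7]
opening: 0.0348
[ 0.14029711  0.07379804 -0.01079756] [ -16.31658538    1.89353125   13.7512606   101.65666243    0.69268381
 -123.4949988 ]
```

View pics/side16.png

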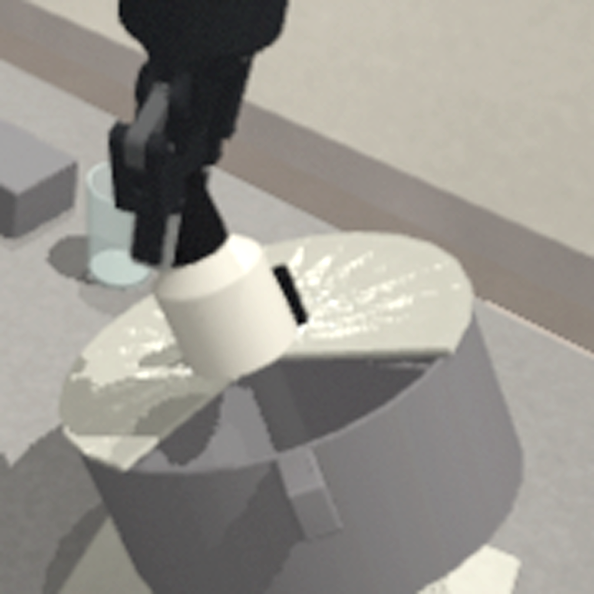

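View pics/top16.png

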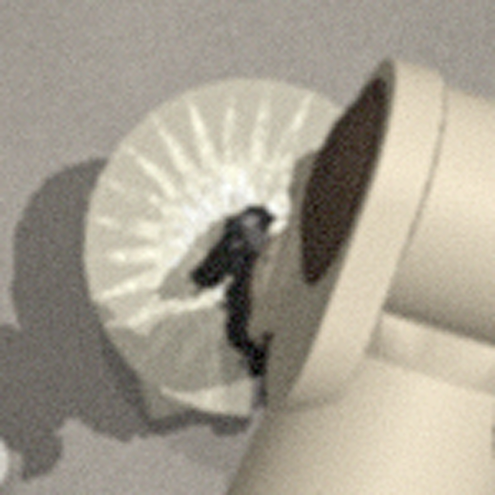

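```bash
python3 - <<'E'
from phi import *
import pickle; T,S=pickle.load(open("cams.pkl","rb"))
ph=np.radians(-30.4);r=np.cos(ph)*e+np.sin(ph)*d;t=np.cross(n,r)
tcp=np.array([.4959,-.1416,.2925]); B=tcp+[.016,-.042,-.049]
print("pred bottom r,t,n",[round(float((B-C)@k)*1000,1) for k in(r,t,n)])
p=onplane(S,(356.9,227.2),B,n)-C; print([round(float(p@k)*1000,1) for k in(r,t,n)])
print(proj(S,B))
tgt=C+.068*r-.008*t-.104*n; print("tcp target",tgt-[.016,-.042,-.049], "delta",tgt-[.016,-.042,-.049]-tcp)
E
```

```text
pred bottom r,t,n [71.5, -7.1, 36.3]
[90.7, 0.1, 36.3]
[351.06070437 223.69781312]
tcp target [ 0.5182094  -0.20584282  0.16968845] delta [ 0.0223094  -0.06424282 -0.12281155]
```

```bash
python3 - <<'E'
import cv2,numpy as np
a=np.load("pics/side16.npy")
g=cv2.resize(a[185:245,320:380],None,fx=10,fy=10,interpolation=cv2.INTER_CUBIC);cv2.imwrite("pics/s17.png",cv2.convertScaleAbs(g,alpha=1.5))
E
```

```text
(no output)
```

View pics/s17.png

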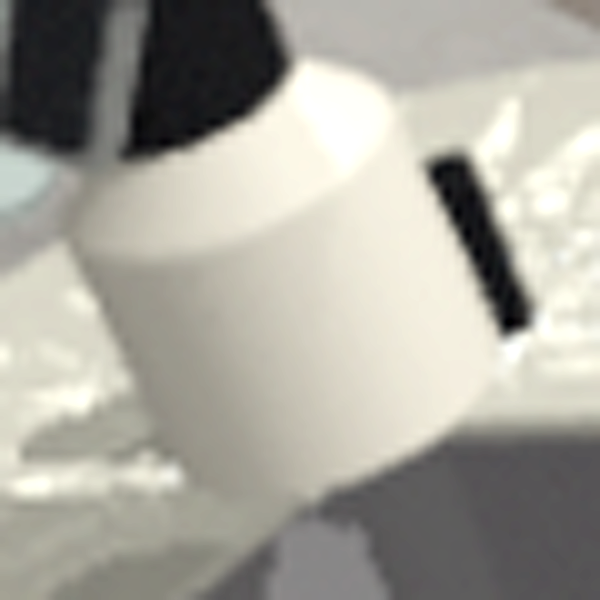

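```bash
python3 - <<'E'
from phi import *
import pickle; T,S=pickle.load(open("cams.pkl","rb"))
G=np.array([.4959,-.1416,.3115])
az_=np.radians(107.2)
for th in(22,26,30,32,34):
    q=np.radians(th);a=np.array([np.sin(q)*np.cos(az_),np.sin(q)*np.sin(az_),np.cos(q)])
    b0=proj(S,G-.082*a);b1=proj(S,G-.032*a);v=b0-b1; print(th,b0.round(1),b1.round(1),np.degrees(np.arctan2(v[0],v[1])).round(1))
# shoulder measured mid of (75,250),(410,150)
print("meas shoulder",320+24.2-.5,185+20-.5)
E
```

```text
22 [342.2 225.3] [335.4 201.2] 15.6
26 [345.2 225.3] [336.6 201.2] 19.5
30 [348.1 225.2] [337.8 201.1] 23.2
32 [349.6 225. ] [338.4 201. ] 25.0
34 [351.  224.8] [338.9 200.9] 26.8
meas shoulder 343.7 204.5
```

```bash
python3 -m handwheel '[[1,0,0.007,0,0],[1,0.003,0,-0.017,0],[1,0.006,-0.011,-0.035,0],[1,0.008,-0.019,-0.047,0],[1,0.008,-0.019,-0.047,0]]'
python3 - <<'E'
from h import *
o=get_obs();print(o['torque'])
for n,r in(("side",(300,440,140,300)),):
    c=viewer.camera(n)["color"]; np.save(f"pics/{n}18.npy",c);c=c[r[2]:r[3],r[0]:r[1]]; cv2.imwrite(f"pics/{n}18.png",cv2.convertScaleAbs(cv2.resize(c,None,fx=3.7,fy=3.7,interpolation=cv2.INTER_CUBIC),alpha=1.5))
E
```

```text
time: 22.95
ee_pos: [0.5041, -0.1597, 0.2455]
tcp_rot: [179.5, 0.5, -162.7]
wrist_force: [-0.5, 0.7, -4.0]
opening: 0.0345
[0.06448301 0.03985789 0.03724869]
```

View pics/side18.png

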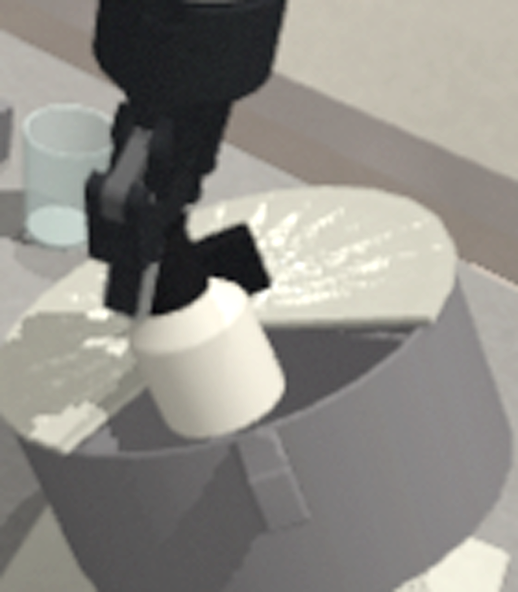

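```bash
python3 - <<'E'
from phi import *
import pickle; T,S=pickle.load(open("cams.pkl","rb"))
ph=np.radians(-30.4);r=np.cos(ph)*e+np.sin(ph)*d;t=np.cross(n,r)
tcp=np.array([.5041,-.1597,.2455]); B=tcp+[.016,-.042,-.049]
print("pred",[round(float((B-C)@k)*1000,1) for k in(r,t,n)],proj(S,B))
p=onplane(S,(361.8,249.1),B,n)-C; print([round(float(p@k)*1000,1) for k in(r,t,n)])
for k,v in(('r',r),('t',t),('n',n)): print(k,(proj(S,B+.01*v)-proj(S,B)).round(2))
E
python3 - <<'E'
import cv2,numpy as np
a=np.load("pics/side18.npy")
g=cv2.resize(a[205:270,315:400],None,fx=9,fy=9,interpolation=cv2.INTER_CUBIC);cv2.imwrite("pics/s19.png",cv2.convertScaleAbs(g,alpha=1.5))
E
```

```text
pred [66.0, -11.3, -14.2] [358.1702545  246.41188908]
[78.6, -7.0, -14.2]
r [0.98 2.79]
t [ 5.35 -1.88]
n [-1.93 -4.51]
```

View pics/s19.png

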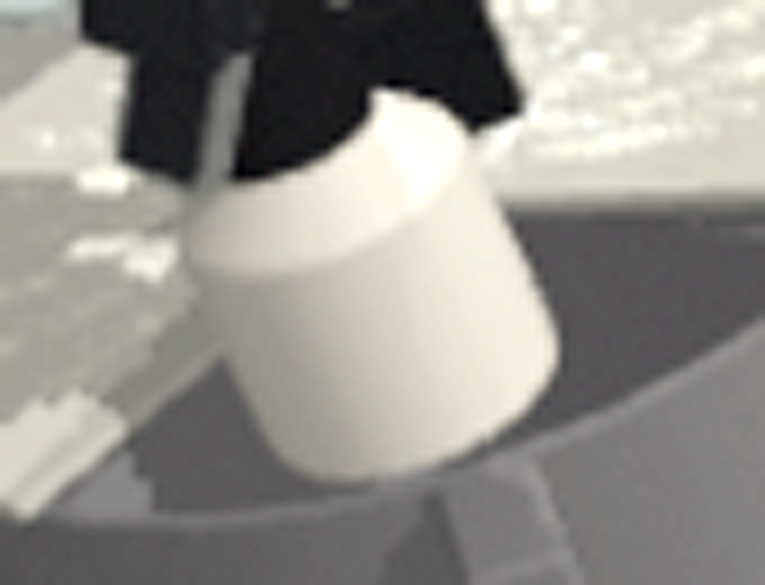

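Picture: the bottle bottom (about 362,249) has just entered the opening, clear of both cover edges and the outer rim. Continuing down along the axis.

```bash
python3 -m handwheel '[[1,0.004,-0.005,-0.013,0],[1,0.006,-0.012,-0.026,0],[1,0.008,-0.019,-0.039,0],[1,0.01,-0.024,-0.048,0],[1,0.01,-0.024,-0.048,0]]'
python3 - <<'E'
from h import *
o=get_obs();print(o['torque'])
for n,r in(("side",(300,440,140,300)),):
    c=viewer.camera(n)["color"]; np.save(f"pics/{n}20.npy",c);c=c[r[2]:r[3],r[0]:r[1]]; cv2.imwrite(f"pics/{n}20.png",cv2.convertScaleAbs(cv2.resize(c,None,fx=3.7,fy=3.7,interpolation=cv2.INTER_CUBIC),alpha=1.5))
E
```

```text
time: 23.5
ee_pos: [0.5139, -0.1839, 0.1971]
tcp_rot: [179.5, 0.5, -162.8]
wrist_force: [-0.0, 0.4, -3.0]
opening: 0.0349
[0.0996211  0.05613954 0.00349749]
```

View pics/side20.png

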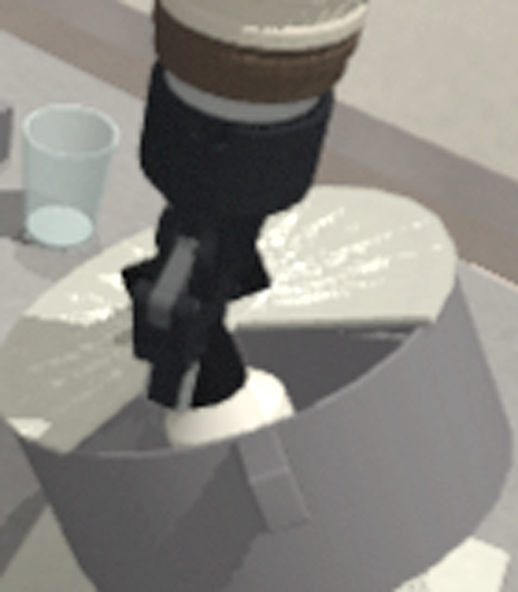

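```bash
python3 -m handwheel '[[1,0.001,-0.004,-0.007,0],[1,0.002,-0.0075,-0.014,0],[1,0.003,-0.01,-0.019,0],[1,0.003,-0.01,-0.019,0]]'
python3 -m handwheel '[[1,0.0003,-0.001,-0.002,0],[1,0.0006,-0.002,-0.004,0],[1,0.0006,-0.002,-0.004,0]]'
```

```text
time: 23.95
ee_pos: [0.5165, -0.1938, 0.1776]
tcp_rot: [179.4, 0.4, -162.8]
wrist_force: [0.3, 0.6, -3.4]
opening: 0.0347
time: 24.25
ee_pos: [0.5171, -0.1958, 0.1733]
tcp_rot: [179.4, 0.4, -162.8]
wrist_force: [-0.2, 0.2, -4.2]
opening: 0.0345
```

```bash
python3 -m handwheel '[[1,0.0003,-0.001,-0.002,0],[1,0.0006,-0.002,-0.004,0],[1,0.0006,-0.002,-0.004,0]]'
python3 -m handwheel '[[1,0.0003,-0.001,-0.002,0],[1,0.0006,-0.002,-0.0035,0],[1,0.0006,-0.002,-0.0035,0]]'
python3 - <<'E'
from h import *
o=get_obs();print(o['torque'])
for n,r in(("side",(300,440,140,300)),):
    c=viewer.camera(n)["color"]; np.save(f"pics/{n}21.npy",c);c=c[r[2]:r[3],r[0]:r[1]]; cv2.imwrite(f"pics/{n}21.png",cv2.convertScaleAbs(cv2.resize(c,None,fx=3.7,fy=3.7,interpolation=cv2.INTER_CUBIC),alpha=1.5))
E
```

```text
time: 24.55
ee_pos: [0.5178, -0.1977, 0.1698]
tcp_rot: [179.4, 0.5, -162.8]
wrist_force: [-1.2, 1.6, 0.9]
opening: 0.0347
time: 24.85
ee_pos: [0.5188, -0.1981, 0.1691]
tcp_rot: [179.4, 0.7, -162.7]
wrist_force: [-7.7, 12.8, 16.0]
opening: 0.0351
[2.30678505 0.41540763 0.59922696]
```

View pics/side21.png

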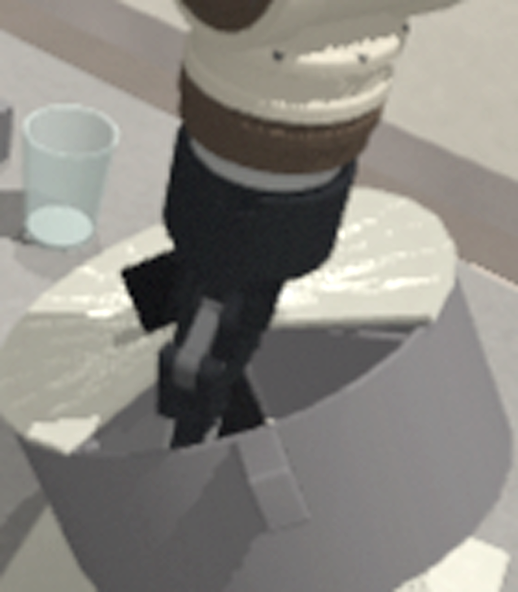

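Contact at TCP z ≈ 0.169, as predicted from the drum geometry (0.1697). The reaction is along the drum axis, so this is the floor. Easing off, then releasing gently.

```bash
python3 -m handwheel '[[1,-0.0002,0.0006,0.001,0],[1,-0.0002,0.0006,0.001,0],[1,-0.0002,0.0006,0.001,0]]' 20
python3 -m handwheel '[[0.62,0,0,0,0],[0.56,0,0,0,0],[0.52,0,0,0,0],[0.5,0,0,0,0],[0.5,0,0,0,0]]' 20
python3 - <<'E'
from h import *
o=get_obs();print(o['torque'])
for n,r in(("side",(300,440,140,300)),):
    c=viewer.camera(n)["color"]; c=c[r[2]:r[3],r[0]:r[1]]; cv2.imwrite(f"pics/{n}22.png",cv2.convertScaleAbs(cv2.resize(c,None,fx=3.7,fy=3.7,interpolation=cv2.INTER_CUBIC),alpha=1.5))
E
```

```text
time: 25.2
ee_pos: [0.5188, -0.1977, 0.1701]
tcp_rot: [179.4, 0.7, -162.7]
wrist_force: [0.4, 0.4, -0.1]
opening: 0.0346
time: 25.7
ee_pos: [0.5187, -0.1978, 0.17]
tcp_rot: [179.4, 0.7, -162.7]
wrist_force: [-1.0, -0.2, -0.4]
opening: 0.0428
[0.0114589  0.03713524 0.01795455]
```

View pics/side22.png

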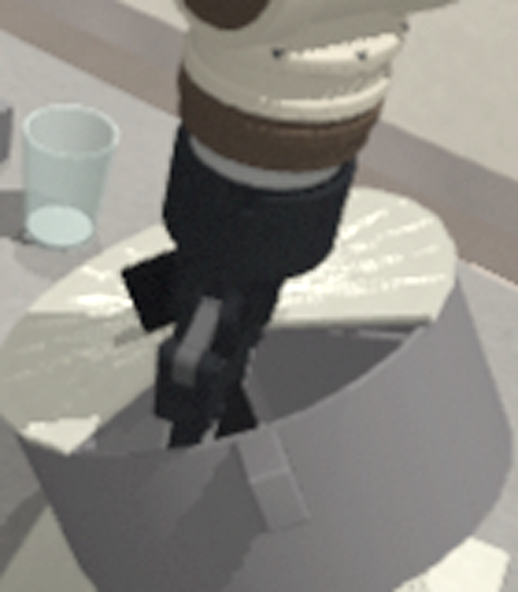

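```bash
python3 -m handwheel '[[0.5,-0.001,0.004,0.007,0],[0.5,-0.003,0.01,0.018,0],[0.5,-0.006,0.02,0.036,0],[0.5,-0.01,0.033,0.06,0],[0.5,-0.014,0.046,0.085,0]]'
python3 -m handwheel '[[0.4,0,0.02,0.035,0],[0.4,0,0.06,0.06,0],[0.4,-0.02,0.1,0.07,0],[0.4,-0.03,0.145,0.07,0],[0.4,-0.04,0.19,0.07,0]]'
python3 -m handwheel '[[0.4,-0.02,0.04,0,0],[0.4,-0.04,0.085,0,0],[0.4,-0.06,0.13,0,0],[0.4,-0.08,0.175,0,0],[0.4,-0.1,0.22,0,0]]'
python3 - <<'E'
from h import *
for n in("side","top"):
    c=viewer.camera(n)["color"]; np.save(f"pics/{n}23.npy",c);cv2.imwrite(f"pics/{n}23f.png",c)
    r=(290,445,180,310) if n=="side" else (290,420,110,240)
    c=c[r[2]:r[3],r[0]:r[1]]; cv2.imwrite(f"pics/{n}23.png",cv2.convertScaleAbs(cv2.resize(c,None,fx=4.5,fy=4.5,interpolation=cv2.INTER_CUBIC),alpha=1.5))
E
```

```text
time: 26.25
ee_pos: [0.5042, -0.151, 0.2566]
tcp_rot: [179.4, 0.7, -162.7]
wrist_force: [0.3, -0.0, 0.1]
opening: 0.0425
time: 26.75
ee_pos: [0.4633, 0.0406, 0.3282]
tcp_rot: [179.4, 0.8, -162.7]
wrist_force: [0.4, 0.1, 1.0]
opening: 0.0509
time: 27.25
ee_pos: [0.3616, 0.2622, 0.3295]
tcp_rot: [179.4, 0.9, -162.7]
wrist_force: [1.2, 0.1, -0.6]
opening: 0.0511
```

View pics/side23.png

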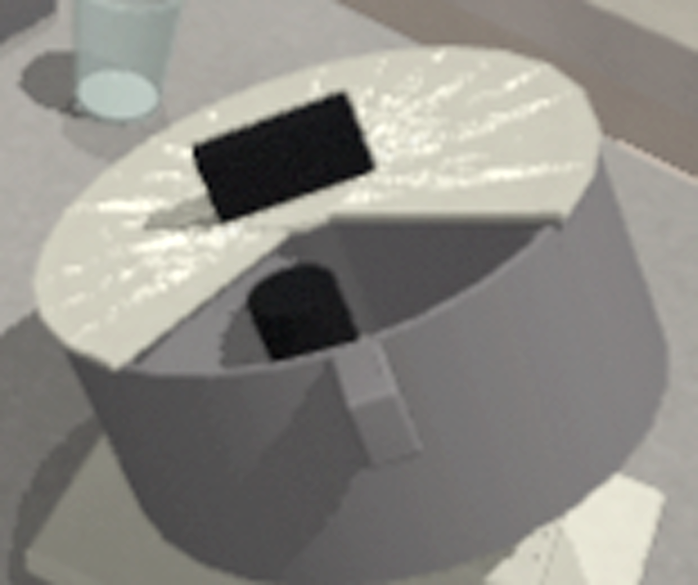

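View pics/top23.png

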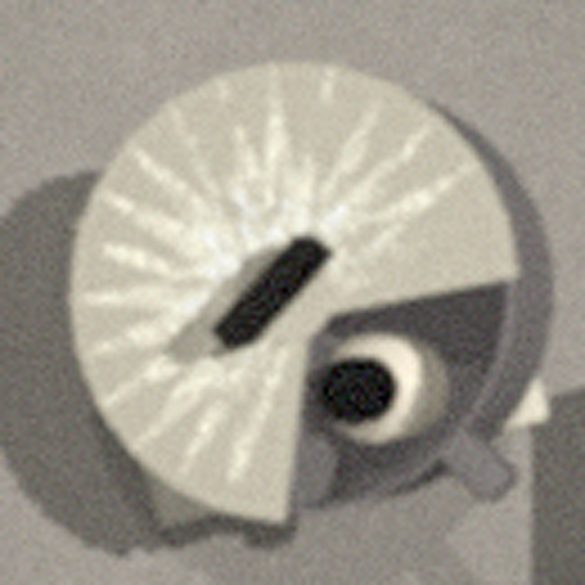

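View pics/side23f.png

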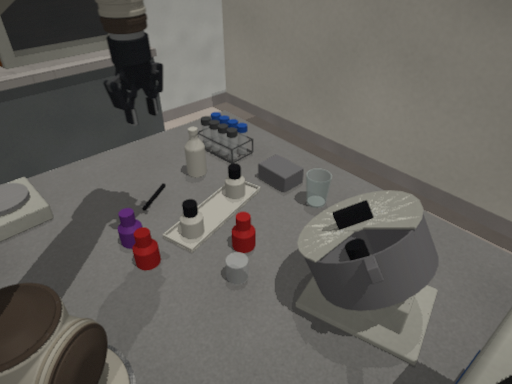

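View pics/top23f.png

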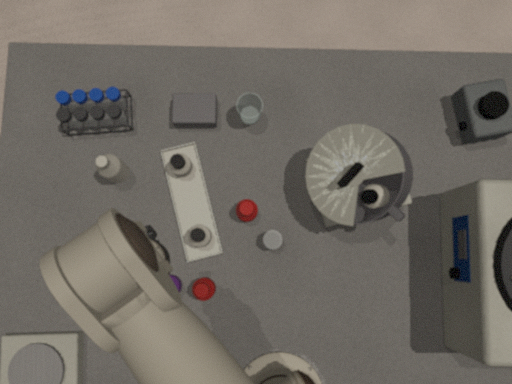

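```bash
cat > mid.py <<'E'
from phi import *
import sys,pickle; T,S=pickle.load(open("cams.pkl","rb"))
def edges(im):
    c,m=contour(im,(290,420,110,240),105)
    P=np.array([onplane(T,p,C,n)-C for p in c]); x,y=P@e*1000,P@d*1000
    rr=np.hypot(x,y);ph=np.degrees(np.arctan2(y,x))
    s=(rr>60)&(rr<112)&(ph>-120)&(ph<60)
    return x[s],y[s],ph[s],rr[s]
for k in sys.argv[1:]:
    x,y,ph,rr=edges(np.load(k)); lo=ph<-30
    out=[]
    for sel in(lo,~lo):
        L=cv2.fitLine(np.stack([x[sel],y[sel]],1).astype(np.float32),cv2.DIST_HUBER,0,.01,.01).ravel()
        v=L[:2] if L[:2]@L[2:]>0 else -L[:2]; out.append(np.degrees(np.arctan2(v[1],v[0])))
    print(k,"edge dirs",np.round(out,1),"bisector",np.mean(out).round(1),"at r~85:",[np.median(ph[q&(rr>75)&(rr<95)]).round(1) for q in(lo,~lo)])
E
python3 mid.py pics/top6.npy pics/top9.npy pics/top23.npy
```

```text
pics/top6.npy edge dirs [-82.   27.6] bisector -27.2 at r~85: [np.float64(-71.5), np.float64(16.0)]
pics/top9.npy edge dirs [-85.2  22.8] bisector -31.2 at r~85: [np.float64(-75.1), np.float64(13.1)]
pics/top23.npy edge dirs [-83.2  25.4] bisector -28.9 at r~85: [np.float64(-73.1), np.float64(14.8)]
```

```bash
python3 - <<'E'
from phi import *
import pickle; T,S=pickle.load(open("cams.pkl","rb"))
ph=np.radians(-30.2);r=np.cos(ph)*e+np.sin(ph)*d;t=np.cross(n,r)
tp=(290+358/4.5-.4,110+390/4.5-.4); sp=(290+291/4.5-.4,180+283/4.5-.4)
p,er=tri(T,tp,S,sp);print("cap top",p,er,[round(float((p-C)@k)*1000,1) for k in(r,t,n)])
o=get_obs();print(o["time"],o["ee_pos"])
# empties
for k in("top0.png","side0.png"): pass
a=cv2.imread("pics/top0.png");b=np.load("pics/top23.npy")
for im in(a,b):
    m=(im.max(2)<60).astype(np.uint8);k,l,st,ce=cv2.connectedComponentsWithStats(m)
    print([ce[i].round(1) for i in range(1,k) if 90<st[i][4]<170 and 160<ce[i][0]<215])
E
```

```text
cap top [ 0.51773754 -0.19485033  0.20292317] 0.00187560656527171 [64.8, -13.9, -5.0]
27.35 [0.36037183 0.26492548 0.32889386]
[array([194.8, 125.2]), array([177.4, 161.4]), array([187.5, 196.4]), array([197.4, 234.9])]
[array([195. , 125.3]), array([177.4, 161.4]), array([197.3, 234.7])]
```

```bash
python3 -m handwheel '[[0.4,0,0,0,0],[0.4,0,0,0,0],[0.4,0,0,0,0],[0.4,0,0,0,0],[0.4,0,0,0,0]]'
python3 - <<'E'
from h import *
c=viewer.camera("top")["color"]; np.save("pics/top24.npy",c)
b=np.load("pics/top23.npy"); df=cv2.absdiff(cv2.GaussianBlur(b,(5,5),0),cv2.GaussianBlur(c,(5,5),0)).max(2)
print("max diff drum",df[110:240,290:420].max(),"tray",df[130:265,155:225].max())
E
python3 mid.py pics/top24.npy
python3 -c "
from workcell import job_done; job_done()"
```

```text
time: 27.85
ee_pos: [0.3608, 0.2642, 0.329]
tcp_rot: [179.3, 0.9, -162.4]
wrist_force: [0.7, -0.4, 0.3]
opening: 0.0512
max diff drum 7 tray 44
pics/top24.npy edge dirs [-82.9  25.3] bisector -28.8 at r~85: [np.float64(-73.1), np.float64(14.8)]
the job is handed in; nothing more can be done
```

The full bottle stands in the marked compartment with the cover opening over it, and I handed the job in at 27.9 s.

- **Cover:** I turned it by its handle in two passes, about 140° the short way. It last measured about 1.3° from the tab (opening at −28.9°, tab at −30.2°, roughly 1.5 mm at the opening). It had been about 1° off on the other side before insertion, so it shifted about 2° while the bottle went in. I left it there.
- **Finding the bottle:** bottle_3 weighed about 1.2 N, so empty, and I put it back. bottle_2 weighed about 4.2 N, so full. I did not lift bottle_1.
- **Placing it:** the tool can only point straight down, so I let bottle_2 pivot about 30° between the pads against the fixed tray rim. I then lowered it along the drum axis until it touched the floor at the predicted height, eased off and released it.

**Last checks**
- **Standing in place:** the cap top measured 5 mm below the cover's top face, against 8 mm expected for a bottle on the floor. It sits a little off the middle, 65 mm from the axis and 14 mm to the downhill side, clear of the walls.
- **Holding still:** the drum area did not change between pictures half a second apart.
- **Empty bottles:** both stand in the tray within 0.2 pixel of where they started.
- **Bystanders:** they looked unmoved in the final pictures. I did not measure them, and the arm hid the pen and part of the purple bottle in the top view.
- **Disagreeing checks:**
  - The side camera and the tool position disagreed by several mm on where the held bottle was, so I left extra clearance.
  - The last before/after comparison showed a change around the tray. I put it down to the arm hanging over it and did not trace it further.

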